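# Stand the last bottle on its cap and shut the tray

## Robot

A 7-joint arm with a two-finger parallel gripper is mounted at the origin on the work surface. World frame = base frame: x ahead of the robot, y to its left, z up, the work surface at z = 0. Lengths are in m, angles in degrees, forces in N, time in s.
With the tool pointing down it reaches from about 0.4 to 0.9 m from the base axis. Payload 5.6 kg.
Tool frame: the origin (TCP) lies at the very end of the fingers, on their centre line; the grasp point (between the pads) lies 19 mm behind it; x points along the fingers, z is the direction in which the jaws open and shut, and the axes are right-handed (so a half turn about x gives the same grasp; the last joint's range is limited). The gripper opens to 92 mm and grips with 3 to 60 N. Pads are 20 mm wide; open, the fingers measure 128 mm over their backs; the gripper's body (75 mm by 189 mm) begins 69 mm behind the grasp point.
Start: joints at [74.427, 26.786, -0.665, 91.828, 0.344, 61.387, -3.226], TCP at [0.147, -0.633, 0.215] pointing down, gripper open.
Joint ranges: [-144.91, 144.91], [-17.63, 115.5], [-89.93, 88.59], [15.96, 139.68], [-74.01, 254.01], [8.47, 105.57], [-167.45, 167.45]. Speed limits (degrees/s): [147.25, 147.25, 180, 180, 180, 180, 180].

## Interface

Orientations are given as a 3x3 rotation matrix whose columns are the frame's x, y, z axes.
In Python, from rig import robot gives the robot as it stands.
- The arm moves only by the tool arm_command, never from a script. Its argument "commands" is a list of rows, each a list of 7 numbers: the shift along the tool's x, y, z in units of 60 mm (1.0 is 60 mm), then the turn, a rotation vector about the tool's x, y, z in units of 10 degrees (1.0 is 10 degrees), then the opening, from -1 (shut) to 1 (fully open). A call has 1 to 12 rows; each row shifts and turns the commanded pose from where the row before left it, along the tool's axes as they then stand; what a row does not reach is not made up. A row lasts 1/8 s, in which the tool goes at most 62.5 mm and 10.7 degrees, less where a joint would pass 70% of its speed; a pose out of reach is approached as far as the arm can. A call with a number of a shift or a turn outside -1 to 1 is refused whole. A call with a gripper value outside its range is refused whole. The fingers move at their own pace and stop on an object; "force" is the grip in N (left out, the last holds). Time passes only in rows, so rows that do not move let the fingers close. It gives the time, the measured TCP pose, the force and the opening at its end, in the units of the state.
- robot.get_obs(): the state, without advancing time (a new reading comes with each control period).
- robot.camera(name): name is "side" or "top"; returns (picture, depth): 400x640x3 uint8, red, green, blue; 400x640 float32, m along the optical axis (not along the pixel's ray), 0 where there is no reading.
- robot.get_calibration(name): a dict with "intrinsics" (3x3 intrinsics, pixels), "dist_coeffs" ([k1, k2, p1, p2, k3] as OpenCV has them; the pictures are not rectified), "eye" and "rotation" of the camera in the world. Camera axes: x right, y down, z forward; pixel columns grow to the right and rows downward; lengths in m; the calibration is good to about 2 mm. A picture is of the moment at which its call begins. get_calibration takes no time and is no camera call.
- robot.sign_off(): hands the job in, once; it reports no verdict.
Trained networks look in the newest picture that a camera, given by its name, has taken for a name from the list of things; names that differ only in an ending like _2 or _b are one class to them, and where a whole thing is asked for, a point or a joint stands for the part that bears it (a point fixed in the world has none). Each returns a list of dicts, best first, with "conf" (0 to 1); they miss things now and then, are a little off and sometimes report something else, mostly with a low value. They report only what shows in the picture. A call takes as long as a camera call. They do not tell look-alikes from the thing itself.
- robot.outline_of(camera, query): "mask" (400x640 bool, what is visible of it) and "xy" ([column, row] in pixels, amid what is visible of it).
- robot.spot_point(camera, query): "xy" ([column, row] in pixels: a listed point, or the origin of a listed thing).
The state is a dict: "time": time; "q": joint angles; "joint_velocities": joint speeds; "effort": joint torques, N m; "position": TCP position; "tool_rot": TCP orientation; "force": force on the tool from outside, world axes, zero at the start; "moment": the same for the moment, N m; "grip_width": finger opening in m.
Only numpy, scipy, OpenCV 4.12 (cv2) and the standard library are available. Lean on these libraries where they do the work, as an engineer would, in place of code of your own. Each camera call takes 0.05 s, during which the arm holds its last target.

## Task

One square squeeze bottle still stands on its base; like the others it belongs on its cap in the tray. Lay it on its side on the middle of the grey mat and let go, then take it afresh and stand it on its cap on the blue pad in the tray's free place; then push the tray away from you by its wooden front strip until it is fully home. Leave the bottles already in the tray standing, and do not shift the other things on the table.

Things in the scene. Friction and masses are not known exactly. Their poses are not given: they have to be found in the camera images.
- bottle: Rigid squeeze bottle, 140 mm long, 0.17 to 0.35 kg: square white body 50 x 50 x 106 mm (pale pink band), then a flat-ended round magenta cap, 45 mm across, 30 mm long. Origin: centre of the square bottom face; z runs along the bottle to the cap, x and y square to the flat sides. Stands on its base on the table, cap up; the only one that does.
- bottle_cap (a point): Centre of the end face of the bottle's cap, 140 mm along its z axis from its origin.
- bottle_mid (a point): Middle of the bottle, 70 mm along its z axis from its origin.
- done_1: One of three bottles just like the first, same size and axes, standing on its cap (z axis down) in one of the tray's four places.
- done_2: One of three bottles just like the first, same size and axes, standing on its cap (z axis down) in one of the tray's four places.
- done_3: One of three bottles just like the first, same size and axes, standing on its cap (z axis down) in one of the tray's four places.
- pad: Loose blue pad, 72 x 76 x 5 mm (its x, y, z), in the one free place of the tray with about 5 mm of play; the bottle goes here. Origin: centre of its underside, 6 mm above the table; its top is 11 mm above the table.
- bay: Fixed runners of the tray: rails 22 mm high at y = +-188 mm, back stop 45 mm high at x = 144 mm. Origin: on the table under the middle of the row of four places (y = -132, -44, 44, 132 mm) of the pulled-out tray; x points away from the robot along the travel, y along the row. Each place is 80 x 84 mm inside, its walls' tops 27 mm above the table; standing neighbours leave 38 mm between them.
- tray (a joint): Travel of the white card tray with its places along the x axis of bay: 0 pulled out (start), 0.090 m fully home. It takes about 3 N to move and stays where it is left.
- tray_push (a point): Middle of the robot-side face of the wooden strip along the front of the tray; it moves with the tray. The strip is 352 mm long, 14 mm thick, its top 41 mm above the table, its face 55 mm in front of the outer wall of the places; push it along the x axis of bay.
- mat: Fixed grey mat, 210 x 200 mm, 4 mm thick; origin at the centre of its underside on the table. The bottle is laid here.
- tape_roll: Brown roll of packing tape lying flat, 100 mm across, 48 mm high; origin: centre of its underside. Not to be shifted.
- wipes_pack: Magenta pack with a white flap, 100 x 180 mm (its x, y) and 61 mm high; origin: centre of its underside. Not to be shifted.
- food_can: Tin with a teal label, 74 mm across, 110 mm high; origin: centre of its underside. Not to be shifted.
- jar: Amber jar with a red lid, 66 mm across, 75 mm high; origin: centre of its underside. Not to be shifted.
- carton_small: Closed lilac carton, 130 x 90 mm (its x, y), 80 mm high; origin: centre of its underside. Not to be shifted.
There are look-alikes about, which are no part of the job. Leave any purple look-alike of the pad alone.

How it is judged:
By the outcome, as a careful person would: the job done as asked, in the order asked, and still so for the second after the job is handed in, with the robot touching nothing.
It also fails if it takes over 69 s, if anything falls off the work surface, if the arm or the gripper's body presses on something with over 40 N, if the wrist force passes 120 N, or if a joint passes its speed limit or range.

## Working session

There is one attempt and no reset: what is moved stays moved. The work goes in short steps, Python scripts to look and compute and a tool call to move; the robot and the scene stay as the last step left them, time stands still between calls to the robot, and variables do not carry over. Pictures are saved under pics/ and viewed, and the job is handed in when it is done.

Besides the shell and the picture viewer there is one more tool, called after "Call:" in YAML: its name, and indented under it one key for each argument. arm_command: Moves the arm, as the interface text tells. Its arguments: {"type":"object","properties":{"commands":{"type":"array"},"force":{"type":"number"}},"required":["commands"]}

```bash
ls; mkdir -p pics; python3 - <<'E'
from rig import robot
import cv2,numpy as np
o=robot.get_obs();print({k:np.round(v,3).tolist() for k,v in o.items()})
for n in("top","side"):
    p,d=robot.camera(n);cv2.imwrite(f"pics/{n}0.png",p[:,:,::-1]);np.save(f"pics/{n}0d.npy",d)
    print(robot.get_calibration(n))
E
```

```text
pics
{'time': 0.0, 'q': [74.428, 26.835, -0.663, 91.882, 0.345, 61.388, -3.229], 'joint_velocities': [-0.095, 0.067, -0.018, -0.07, -0.073, 0.118, 0.02], 'effort': [-0.0, -52.057, -0.012, -24.375, -0.057, 0.017, 0.0], 'position': [0.147, -0.632, 0.214], 'tool_rot': [[-0.001, 0.974, 0.227], [0.002, 0.227, -0.974], [-1.0, -0.0, -0.002]], 'force': [-0.324, -0.473, -0.018], 'moment': [-0.01, 0.059, 0.018], 'grip_width': 0.092}
{'intrinsics': array([[450.00891859,   0.        , 317.69493605],
       [  0.        , 450.00891859, 200.60711846],
       [  0.        ,   0.        ,   1.        ]]), 'dist_coeffs': array([-0.08942748,  0.        ,  0.        ,  0.        ,  0.        ]), 'eye': array([ 0.20890773, -0.0868732 ,  1.42386097]), 'rotation': array([[-0.02336129, -0.98204041,  0.18721879],
       [-0.99967852,  0.02110103, -0.01405691],
       [ 0.00985395, -0.18748699, -0.98221766]])}
{'intrinsics': array([[515.32320781,   0.        , 320.69773504],
       [  0.        , 515.32320781, 200.1072948 ],
       [  0.        ,   0.        ,   1.        ]]), 'dist_coeffs': array([0.0285874, 0.       , 0.       , 0.       , 0.       ]), 'eye': array([-0.45157457, -0.91786299,  1.3013457 ]), 'rotation': array([[ 0.68752226, -0.49890131,  0.5276463 ],
       [-0.72602588, -0.48639945,  0.48610903],
       [ 0.01412644, -0.71729565, -0.69662572]])}
```

View pics/top0.png

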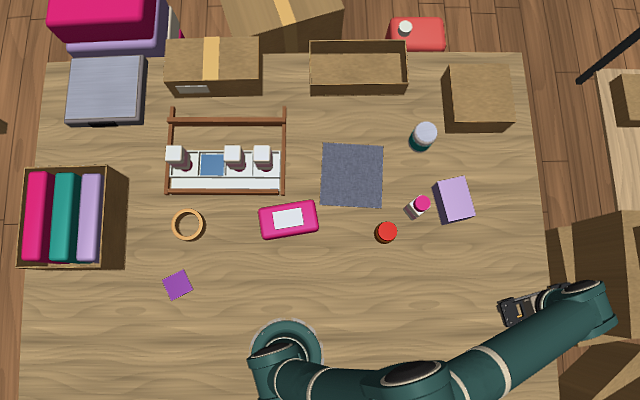

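View pics/side0.png

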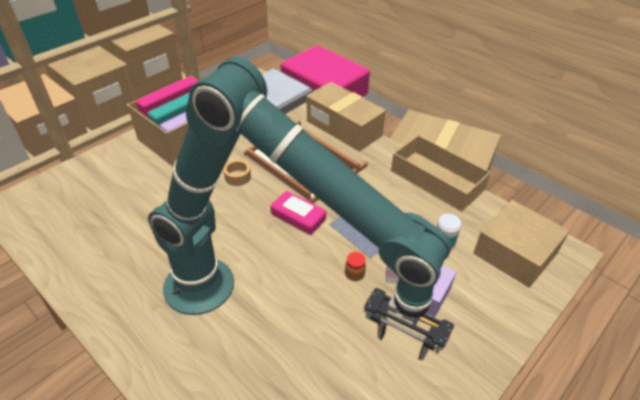

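```bash
cat > h.py <<'E'
from rig import robot
import cv2,numpy as np
def cal(n):
    c=robot.get_calibration(n);return c["intrinsics"],c["dist_coeffs"],c["eye"],c["rotation"]
def ray(n,xy):
    K,D,e,R=cal(n)
    u=cv2.undistortPoints(np.array(xy,float).reshape(-1,1,2),K,D)[:,0]
    return e,np.c_[u,np.ones(len(u))]@R.T
def atz(n,xy,z):
    e,r=ray(n,xy);return e+r*((z-e[2])/r[:,2])[:,None]
def cloud(n,d,mask=None):
    ys,xs=np.nonzero((d>0)&(mask if mask is not None else True))
    e,r=ray(n,np.c_[xs,ys]);return e+r*d[ys,xs][:,None],np.c_[xs,ys]
def proj(n,P):
    K,D,e,R=cal(n)
    return cv2.projectPoints(np.array(P,float).reshape(-1,3),cv2.Rodrigues(R.T)[0],-R.T@e,K,D)[0][:,0]
E
python3 - <<'E'
from h import *
p,d=robot.camera("top");cv2.imwrite("pics/top1.png",p[:,:,::-1]);np.save("pics/top1d.npy",d)
M={}
for q in["bottle","done_1","pad","bay","tray","mat","tape_roll","wipes_pack","food_can","jar","carton_small"]:
    r=robot.outline_of("top",q)
    for i,k in enumerate(r):
        if k["conf"]<.3: continue
        P,_=cloud("top",d,k["mask"])
        zt=np.percentile(P[:,2],95); T=P[P[:,2]>zt-.008]
        M[f"{q}_{i}"]=k["mask"]
        print(q,i,round(k["conf"],2),np.round(k["xy"]),"top z %.3f"%zt,"top centre",np.round((T.min(0)+T.max(0))/2,3)[:2],"ext",np.round(np.ptp(T,0),3)[:2], "n",len(P))
for q in["bottle","bottle_cap","pad","bay","tray_push","mat"]:
    print(q,[(round(k["conf"],2),np.round(k["xy"],1)) for k in robot.spot_point("top",q)])
np.savez("pics/m.npz",**M)
cv2.imwrite("pics/c1.png",np.hstack([cv2.resize(p[95:205,155:295],None,fx=3,fy=3,interpolation=2)[:, :,::-1],cv2.resize(p[170:280,375:485],None,fx=3,fy=3,interpolation=2)[:,:,::-1]]))
E
```

```text
bottle 0 0.67 [418. 206.] top z 0.143 top centre [ 0.442 -0.41 ] ext [0.046 0.041] n 438
done_1 0 0.87 [236. 157.] top z 0.150 top centre [0.603 0.145] ext [0.048 0.048] n 473
done_1 1 0.77 [176. 157.] top z 0.149 top centre [0.606 0.321] ext [0.051 0.051] n 504
done_1 2 0.56 [264. 154.] top z 0.150 top centre [0.6   0.059] ext [0.049 0.048] n 453
pad 0 0.76 [214. 165.] top z 0.016 top centre [0.607 0.234] ext [0.07  0.076] n 477
bay 0 0.92 [225. 174.] top z 0.046 top centre [0.631 0.188] ext [0.261 0.385] n 5281
tray 0 0.59 [226. 178.] top z 0.043 top centre [0.573 0.194] ext [0.145 0.348] n 3205
mat 0 0.64 [351. 175.] top z 0.009 top centre [ 0.565 -0.221] ext [0.222 0.213] n 3848
tape_roll 0 0.85 [180. 221.] top z 0.052 top centre [0.406 0.3  ] ext [0.099 0.096] n 489
tape_roll 1 0.33 [425. 141.] top z 0.113 top centre [ 0.668 -0.446] ext [0.067 0.064] n 633
wipes_pack 0 0.95 [287. 222.] top z 0.064 top centre [ 0.416 -0.014] ext [0.106 0.177] n 1894
wipes_pack 1 0.59 [348. 175.] top z 0.009 top centre [ 0.565 -0.218] ext [0.222 0.214] n 3902
food_can 0 0.61 [424. 140.] top z 0.113 top centre [ 0.668 -0.446] ext [0.067 0.064] n 594
jar 0 0.96 [383. 232.] top z 0.080 top centre [ 0.368 -0.314] ext [0.056 0.056] n 391
carton_small 0 0.86 [453. 201.] top z 0.084 top centre [ 0.463 -0.531] ext [0.141 0.109] n 1544
carton_small 1 0.48 [348. 175.] top z 0.009 top centre [ 0.564 -0.219] ext [0.224 0.214] n 3912
bottle [(0.93, array([415.2, 210.7]))]
bottle_cap [(0.78, array([426.8, 199. ]))]
pad [(0.88, array([177.5, 281.9])), (0.66, array([212.9, 164.6]))]
bay [(0.9, array([223.5, 162.4]))]
tray_push [(0.79, array([219.1, 195. ]))]
mat [(0.71, array([349.7, 177.2]))]
```

View pics/c1.png

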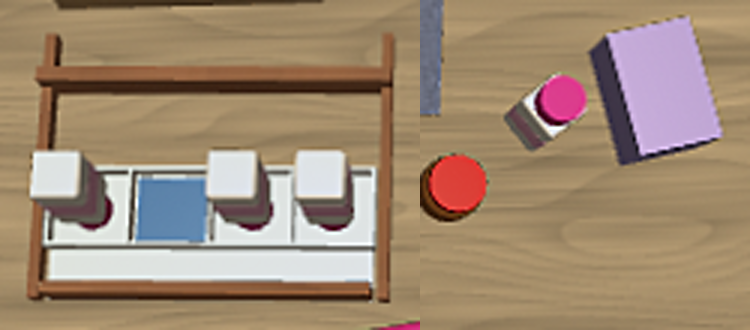

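```bash
cat > fit.py <<'E'
from h import *
from scipy.optimize import least_squares
d=np.load("pics/top1d.npy");p=cv2.imread("pics/top1.png");m=np.load("pics/m.npz")
P,px=cloud("top",d); 
print("table z bias",np.median(P[(abs(P[:,0]-.35)<.1)&(abs(P[:,1]+.1)<.05),2]))
def near(c,r): return (np.hypot(P[:,0]-c[0],P[:,1]-c[1])<r)
def sd(Q,h): # signed dist to box
    q=abs(Q)-h; return np.linalg.norm(np.maximum(q,0),axis=1)+np.minimum(q.max(1),0)
def fitb(c,zc,Z0,Z1,r=.05):
    S=P[near(c,r)&(P[:,2]>Z0)&(P[:,2]<Z1)]
    best=None
    for a0 in range(-40,50,15):
        def f(v):
            a=v[2];Rz=np.array([[np.cos(a),-np.sin(a)],[np.sin(a),np.cos(a)]])
            Q=np.c_[(S[:,:2]-v[:2])@Rz,S[:,2]-zc]
            return sd(Q,np.array([.025,.025,.053]))
        r_=least_squares(f,[c[0],c[1],np.radians(a0)],loss="soft_l1",f_scale=.002)
        if best is None or r_.cost<best.cost:best=r_
    return np.round(best.x[:2],4),round(np.degrees(best.x[2])%90,1),len(S),np.sqrt(best.cost*2/len(S))
print("bottle",fitb((.442,-.41),.055,.02,.1085,.06))
for c in[(.603,.145),(.606,.321),(.6,.059)]: print("done",fitb(c,.1,.05,.16,.05))
def rect(S):
    (c,s,a)=cv2.minAreaRect((S[:,:2]*1000).astype(np.float32));return np.round(c,1),np.round(s,1),round(a,2)
for n,k in[("mat","mat_0"),("carton","carton_small_0"),("wipes","wipes_pack_0"),("pad","pad_0"),("can","food_can_0"),("jar","jar_0"),("tape","tape_roll_0")]:
    mm=m[k]; Q,_=cloud("top",d,mm); zt=np.percentile(Q[:,2],90); S=Q[Q[:,2]>zt-.01];print(n,rect(S),"zt",round(zt,3))
Q,_=cloud("top",d,cv2.dilate(m["bay_0"].astype(np.uint8),np.ones((9,9)))>0)
for lo,hi,x0,x1,n in[(.038,.052,.70,.80,"stop"),(.036,.05,.45,.55,"strip")]:
    S=Q[(Q[:,2]>lo)&(Q[:,2]<hi)&(Q[:,0]>x0)&(Q[:,0]<x1)];print(n,len(S),rect(S)); 
    A=np.polyfit(S[:,1],S[:,0],1);print("dx/dy",A, np.degrees(np.arctan(A[0])))
for q,z in[((415.2,210.7),0),((426.8,199.),.14)]:print(atz("top",[q],z))
print("pad",atz("top",[(212.9,164.6)],.006),"bay",atz("top",[(223.5,162.4)],0),"push",atz("top",[(219.1,195.)],.03),"mat",atz("top",[(349.7,177.2)],0))
E
python3 fit.py
```

```text
table z bias 0.001481753795132601
bottle (array([ 0.4422, -0.4118]), np.float64(36.7), 183, np.float64(0.0012759250207830253))
done (array([0.6043, 0.1482]), np.float64(88.2), 443, np.float64(0.002831474816085707))
done (array([0.609 , 0.3238]), np.float64(89.6), 491, np.float64(0.002757936197821905))
done (array([0.6014, 0.0597]), np.float64(88.3), 440, np.float64(0.002887611003281213))
mat (array([ 566.2, -219.5]), array([201.5, 215.4]), 85.51) zt 0.008
carton (array([ 464.7, -532.8]), array([131.6,  94.2]), 12.06) zt 0.084
wipes (array([416.5, -12. ]), array([ 94.5, 175. ]), 8.13) zt 0.062
pad (array([607.2, 233.7]), array([76.7, 70. ]), 89.43) zt 0.016
can (array([ 668.6, -445. ]), array([61.9, 67.4]), 77.18) zt 0.112
jar (array([ 368.2, -313.7]), array([56.4, 53.3]), 65.49) zt 0.079
tape (array([407. , 300.8]), array([99.1, 95.5]), 47.61) zt 0.051
stop 634 (array([746.5, 189. ]), array([385.7,  21.4]), 88.3)
dx/dy [0.02437951 0.74252888] 1.3965664282345462
strip 480 (array([512.5, 194.1]), array([347.6,  15.7]), 88.44)
dx/dy [0.0298483  0.50636569] 1.7096740990462866
[[ 0.4403821  -0.42120128  0.        ]]
[[ 0.45154762 -0.42490367  0.14      ]]
pad [[0.60628314 0.23244192 0.006     ]] bay [[0.61460573 0.19893185 0.        ]] push [[0.49937703 0.20503059 0.03      ]] mat [[ 0.55569022 -0.21332779  0.        ]]
```

Call:
arm_command:
  commands:
    - [-0.9,0,0,0,0,0,1]
    - [-0.42,0.7,-0.5,0,0,0,1]
    - [-0.42,0.7,-0.5,0,0,0,1]
    - [-0.42,0.7,-0.5,0,0,0,1]

```text
time: 1.5
position: [0.2506, -0.5155, 0.3452]
tool_rot: [[0.0, 0.974, 0.227], [-0.0, 0.227, -0.974], [-1.0, 0.0, 0.0]]
force: [0.7, -0.3, 0.1]
grip_width: 0.092
```

```bash
cat > lg.py <<'E'
from h import *
import json
def o(extra=True):
    o=robot.get_obs()
    open("log.jsonl","a").write(json.dumps({k:np.array(o[k]).tolist() for k in("q","position","tool_rot","time")})+"\n")
    print("t",round(o["time"],2),"p",np.round(o["position"],4),"q",np.round(o["q"],1),"F",np.round(o["force"],1),"w",round(float(o["grip_width"]),4));print(np.round(o["tool_rot"],3).tolist())
    return o
if __name__=="__main__":o()
E
echo '{"q":[74.427,26.786,-0.665,91.828,0.344,61.387,-3.226],"position":[0.147,-0.6325,0.2145],"tool_rot":[[-0.001,0.974,0.227],[0.002,0.227,-0.974],[-1.0,0,-0.002]],"time":0}'>log.jsonl
python3 lg.py
```

```text
t 1.5 p [ 0.2506 -0.5155  0.3452] q [ 64.2  13.5  -4.3  93.4   1.   73.1 -17.1] F [ 0.7 -0.3  0.1] w 0.092
[[0.0, 0.974, 0.227], [-0.0, 0.227, -0.974], [-1.0, 0.0, 0.0]]
```

Call:
arm_command:
  commands:
    - [-0.2,0.7,-0.6,0,0,0,1]
    - [-0.2,0.7,-0.6,0,0,0,1]
    - [-0.1,0.7,-0.6,0,0,0,1]
    - [0,0,0,0,0,0,1]

```text
time: 2.0
position: [0.3513, -0.3793, 0.3754]
tool_rot: [[0.002, 0.972, 0.235], [-0.001, 0.235, -0.972], [-1.0, 0.002, 0.001]]
force: [0.0, -0.4, -0.3]
grip_width: 0.0922
```

```bash
python3 lg.py
```

```text
t 2.0 p [ 0.3513 -0.3793  0.3754] q [ 53.4   7.  -10.9  97.5   1.3  75.5 -34.2] F [ 0.  -0.4 -0.3] w 0.0922
[[0.002, 0.972, 0.235], [-0.001, 0.235, -0.972], [-1.0, 0.002, 0.001]]
```

Call:
arm_command:
  commands:
    - [0,0,0,0,0,1,1]
    - [0,0,0,0,0,1,1]
    - [0,0,0,0,0,1,1]
    - [0,0,0,0,0,1,1]

```text
time: 2.5
position: [0.3466, -0.3847, 0.375]
tool_rot: [[0.631, 0.743, 0.223], [0.142, 0.173, -0.975], [-0.763, 0.647, 0.004]]
force: [0.6, 0.6, -0.0]
grip_width: 0.0917
```

```bash
python3 lg.py
```

```text
t 2.5 p [ 0.3466 -0.3847  0.375 ] q [ 70.6   2.8  -2.7 112.2 -44.5  65.3  10.4] F [ 0.6  0.6 -0. ] w 0.0917
[[0.631, 0.743, 0.223], [0.142, 0.173, -0.975], [-0.763, 0.647, 0.004]]
```

Call:
arm_command:
  commands:
    - [0,0,0,0,1,-1,1]
    - [0,0,0,0,1,-1,1]
    - [0,0,0,0,1,-1,1]
    - [0,0,0,0,1,-1,1]
    - [0,0,0,0,0,0,1]

```text
time: 3.12
position: [0.3498, -0.3834, 0.3715]
tool_rot: [[-0.014, 0.917, 0.4], [0.496, 0.354, -0.793], [-0.868, 0.187, -0.459]]
force: [-0.2, 0.3, 0.0]
grip_width: 0.0919
```

```bash
python3 lg.py
```

```text
t 3.12 p [ 0.3498 -0.3834  0.3715] q [ 58.7  22.5  -6.3  83.4 -14.7  98.5 -13. ] F [-0.2  0.3  0. ] w 0.0919
[[-0.014, 0.917, 0.4], [0.496, 0.354, -0.793], [-0.868, 0.187, -0.459]]
```

```bash
cat > kin.py <<'E'
import numpy as np,json,itertools
from scipy.optimize import least_squares
from scipy.spatial.transform import Rotation as R
L=[json.loads(l) for l in open("log.jsonl")]
Q=np.array([l["q"] for l in L]);Pp=np.array([l["position"] for l in L]);Rt=np.array([l["tool_rot"] for l in L])
def rots(q,s,a0,aT):
    q=np.radians(q)
    z=lambda t:R.from_euler("z",t).as_matrix();y=lambda t:R.from_euler("y",t).as_matrix()
    seq=[z(a0+s[0]*q[0]),y(q[1]),z(s[1]*q[2]),y(s[4]*q[3]),z(s[2]*q[4]),y(s[5]*q[5]),z(s[3]*q[6]+aT)]
    return seq
C=np.array([[0,1,0],[0,0,1],[1,0,0]],float) # tool x=local z, tool y=local x, tool z=local y
def fk(q,s,v):
    seq=rots(q,s,v[0],v[1]); o=np.array(v[2:]).reshape(-1,3)
    T=np.eye(3);p=np.zeros(3)
    for M,d in zip(seq,o): T=T@M;p=p+T@d
    return T@C,p
def fitall(s):
    def f(v):
        r=[]
        for q,P,T in zip(Q,Pp,Rt):
            A,p=fk(q,s,v); r+=list((A-T).ravel()); r+=list((p-P)*5)
        return np.r_[r,np.array(v[2:])*.001]
    best=None
    for a0 in(0,1.57,3.14,-1.57):
      for aT in(0,1.57,3.14,-1.57):
        v0=np.r_[a0,aT,[0,0,.3],[0,0,.2],[0,0,.2],[0,0,.2],[0,0,.2],[0,0,.0],[0,0,.25]]
        # cheap prefilter on rotation
        g=lambda w:np.concatenate([(fk(q,s,np.r_[w,v0[2:]])[0]-T).ravel() for q,T in zip(Q,Rt)])
        r=least_squares(g,[a0,aT])
        if best is None or r.cost<best[0]:best=(r.cost,r.x)
    return best,f
if __name__=="__main__":
    res=[]
    for s in itertools.product([1,-1],repeat=6):
        b,f=fitall(s);res.append((b[0],s,b[1]))
    res.sort(key=lambda t:t[0])
    for r in res[:4]:print(r)
    s=res[0][1]; _,f=fitall(s)
    v0=np.r_[res[0][2],[0,0,.3],[0,0,.2],[0,0,.2],[0,0,.2],[0,0,.2],[0,0,.0],[0,0,.25]]
    r=least_squares(f,v0);print(r.cost);print(np.degrees(r.x[:2]));print(np.round(r.x[2:].reshape(-1,3),3))
    for q,P,T in zip(Q,Pp,Rt):
        A,p=fk(q,s,r.x);print(np.round((p-P)*1000,1),abs(A-T).max().round(4))
    np.savez("kin.npz",s=s,v=r.x)
E
python3 kin.py
```

```text
(np.float64(4.618459724696647e-06), (-1, -1, -1, -1, 1, 1), array([2.48220136e-05, 1.57077127e+00]))
(np.float64(0.08043692913481115), (-1, 1, -1, -1, 1, 1), array([0.10567901, 1.50312081]))
(np.float64(0.3524870872841557), (1, -1, -1, -1, 1, 1), array([4.00443338, 1.53297241]))
(np.float64(0.409247760988661), (1, 1, -1, 1, 1, 1), array([3.85374802, 1.62771492]))
4.8018493359095315e-06
[1.37815970e-03 8.99985235e+01]
[[ 0.001 -0.057  0.273]
 [-0.019 -0.057  0.246]
 [ 0.018  0.038  0.246]
 [-0.056  0.038  0.233]
 [ 0.021 -0.012  0.233]
 [-0.002 -0.012  0.153]
 [ 0.029 -0.002  0.153]]
[-0.  0. -0.] 0.002
[ 0. -0.  0.] 0.0
[ 0.  0. -0.] 0.0
[0. 0. 0.] 0.0
[-0. -0. -0.] 0.0
```

```bash
cat > ik.py <<'E'
from kin import *
K=np.load("kin.npz");S=tuple(K["s"]);V=K["v"]
lo=np.array([-144.91,-17.63,-89.93,15.96,-74.01,8.47,-167.45]);hi=np.array([144.91,115.5,88.59,139.68,254.01,105.57,167.45])
rng=np.random.default_rng(0)
def res(q,p,T):
    A,x=fk(q,S,V);return np.r_[(x-p)*10,R.from_matrix(A.T@T).as_rotvec()]
def ik(p,T,q0=None,n=6,ref=None,w=1e-3):
    best=None
    starts=[q0] if q0 is not None else []
    starts+= [rng.uniform(lo,hi) for _ in range(n)]
    for s in starts:
        s=np.clip(s,lo+1,hi-1)
        r=least_squares(lambda q:res(q,p,T),s,bounds=(lo+.5,hi-.5),x_scale=50,max_nfev=60)
        if best is None or r.cost<best[0]-1e-8:best=(r.cost,r.x)
        if best[0]<1e-8:break
    return best
def tool(d,phi,sgn=1):
    "tool pointing down tilted phi deg toward horizontal dir d(deg); jaw horizontal, perp"
    a=np.radians(d);f=np.radians(phi);dv=np.array([np.cos(a),np.sin(a),0])
    x=dv*np.sin(f)+np.array([0,0,-np.cos(f)]);z=sgn*np.array([-np.sin(a),np.cos(a),0]);y=np.cross(z,x)
    return np.c_[x,y,z]
def tcp(g,T): return np.array(g)+T[:,0]*.019
E
cat > chk.py <<'E'
from ik import *
q0=Q[-1]
def show(name,g,T):
    c,q=ik(tcp(g,T),T,q0,4)
    return ("ok " if c<1e-6 else "BAD%.3f "%c)+str(np.round(q).astype(int).tolist())
print("PICK")
for d in(36.7,126.7,216.7,306.7):
  for phi in(30,45,60):
    for sg in(1,-1):print(d,phi,sg,show("",(.4422,-.4118,.065),tool(d,phi,sg)))
print("PLACE")
for d in(-1.5,178.5):
  for phi in(30,45,60):
    for sg in(1,-1):print(d,phi,sg,show("",(.606,.236,.106),tool(d,phi,sg)))
print("MAT")
for d in range(0,360,45):
  for phi in(30,45,60):
    for sg in(1,-1):print(d,phi,sg,show("",(.565,-.22,.03),tool(d,phi,sg)))
E
time python3 chk.py
```

```text
PICK
36.7 30 1 ok [83, 54, -49, 100, 12, 36, 166]
36.7 30 -1 ok [69, 43, -19, 102, -27, 40, 23]
36.7 45 1 ok [96, 71, -65, 99, 24, 38, 165]
36.7 45 -1 ok [40, 41, 27, 111, -70, 69, 60]
36.7 60 1 BAD0.001 [70, 47, -10, 101, -59, 65, -127]
36.7 60 -1 ok [79, 56, -20, 98, -52, 58, 53]
126.7 30 1 ok [35, 44, 8, 89, -11, 77, -96]
126.7 30 -1 ok [14, 53, 44, 87, -33, 86, 103]
126.7 45 1 ok [34, 53, 13, 78, -16, 96, -93]
126.7 45 -1 ok [52, 67, -22, 62, 7, 97, 69]
126.7 60 1 BAD0.005 [50, 63, -15, 65, -2, 105, -108]
126.7 60 -1 BAD0.007 [48, 69, -14, 58, -2, 105, 73]
216.7 30 1 ok [14, 36, 15, 107, 22, 54, -41]
216.7 30 -1 ok [-30, 65, 81, 114, -39, 62, -167]
216.7 45 1 ok [14, 42, 10, 102, 34, 66, -53]
216.7 45 -1 ok [-34, 83, 88, 110, -41, 71, -167]
216.7 60 1 ok [6, 49, 16, 100, 37, 75, -56]
216.7 60 -1 ok [15, 55, 0, 94, 44, 81, 114]
306.7 30 1 ok [57, 33, -26, 124, 103, 22, -23]
306.7 30 -1 ok [39, 27, -4, 136, 135, 15, 119]
306.7 45 1 ok [37, 27, -2, 138, 153, 31, -78]
306.7 45 -1 ok [53, 36, -20, 139, 149, 43, 109]
306.7 60 1 ok [58, 41, -27, 139, 155, 62, -70]
306.7 60 -1 ok [72, 59
[... 2086 characters left out ...]
28, 75, -53, 82, 69, 102, 93]
225 60 1 ok [-7, 56, 9, 89, 31, 84, -62]
225 60 -1 ok [4, 65, -12, 81, 43, 93, 107]
270 30 1 ok [17, 40, -17, 112, 62, 47, -47]
270 30 -1 ok [-45, 45, 57, 125, -15, 26, -165]
270 45 1 ok [-43, 45, 51, 126, 27, 26, -27]
270 45 -1 ok [-58, 62, 68, 126, -24, 27, -164]
270 60 1 ok [14, 53, -27, 112, 85, 83, -73]
270 60 -1 ok [-69, 91, 81, 125, -47, 39, -151]
315 30 1 ok [11, 31, -2, 128, 102, 18, -44]
315 30 -1 ok [41, 45, -38, 127, 111, 42, 137]
315 45 1 ok [14, 33, -7, 134, 130, 39, -73]
315 45 -1 ok [30, 45, -28, 134, 131, 55, 112]
315 60 1 ok [15, 41, -13, 138, 136, 64, -81]
315 60 -1 ok [35, 60, -35, 135, 142, 85, 110]
real	0m20.001s
user	0m19.567s
sys	0m0.197s
```

```bash
cat > sim.py <<'E'
from ik import *
from scipy.spatial.transform import Slerp
mid=(lo+hi)/2
def jac(q):
    J=np.zeros((6,7))
    A0,p0=fk(q,S,V)
    for i in range(7):
        dq=q.copy();dq[i]+=.05;A,p=fk(dq,S,V);J[:3,i]=(p-p0)/.05;J[3:,i]=(R.from_matrix(A@A0.T).as_rotvec())/.05
    return J
def step(q,p,T):
    for _ in range(4):
        A,x=fk(q,S,V);e=np.r_[(p-x),R.from_matrix(T@A.T).as_rotvec()]
        J=jac(q);W=np.diag([3,3,3,1,1,1])
        free=np.ones(7,bool)
        for _ in range(3):
            Jf=W@J*free
            dq=Jf.T@np.linalg.solve(Jf@Jf.T+1e-9*np.eye(6),W@e)
            bad=((q+dq>hi-.5)&(dq>0))|((q+dq<lo+.5)&(dq<0))
            if not (bad&free).any():break
            free&=~bad
        q=np.clip(q+np.clip(dq,-8,8),lo+.5,hi-.5)
    A,x=fk(q,S,V)
    return q,np.linalg.norm(x-p)*1000,np.degrees(np.linalg.norm(R.from_matrix(T@A.T).as_rotvec()))
def run(q,wps,verbose=True):
    A,x=fk(q,S,V);p0,T0=x,A
    for name,p,T in wps:
        n=max(int(np.ceil(np.linalg.norm(p-p0)/.03)),int(np.ceil(np.degrees(R.from_matrix(T0.T@T).magnitude())/5)),1)
        sl=Slerp([0,1],R.from_matrix([T0,T]));worst=0
        for k in range(1,n+1):
            q,e1,e2=step(q,p0+(p-p0)*k/n,sl(k/n).as_matrix());worst=max(worst,e1,e2*2)
        if verbose:print(f"{name:10s} n{n} worst {worst:.1f} end err {e1:.1f}mm {e2:.1f}deg q",np.round(q).astype(int).tolist())
        p0,T0=p,T
    return q,e1,e2
E
cat > plan.py <<'E'
from sim import *
import sys
def plan(q,d1,sg,ph1,psi,ph2,sg2=None):
    sg2=sg if sg2 is None else sg2
    B=np.array([.4422,-.4118,.075]);M=np.array([.566,-.22,.031]);PL=np.array([.606,.236,.106])
    c=d1+psi
    T1=tool(d1,ph1,sg);T1b=tool(c,ph1,sg);T2=tool(c+180,90-ph1,-sg);T3=tool(c,ph2,sg2)
    dp=-1.5 if abs(((c+180+1.5)+180)%360-180)<90 else 178.5
    T4a=tool(c+180,90-ph2,-sg2);T4=tool(dp,90-ph2,-sg2)
    up=np.array([0,0,.15]);cv=np.array([np.cos(np.radians(c)),np.sin(np.radians(c)),0])
    M3=M-cv*.02
    w=[("above1",tcp(B-T1[:,0]*.15,T1),T1),("pick1",tcp(B,T1),T1),("lift",tcp(B+up,T1),T1),("turn",tcp(M+up*1.2,T2),T2),("lay",tcp(M,T2),T2),("off",tcp(M-T2[:,0]*.12,T2),T2),
     ("up",tcp(M+up*1.8,T2),T2),("retilt",tcp(M3+up*1.8,T3),T3),("above3",tcp(M3-T3[:,0]*.1,T3),T3),("pick3",tcp(M3,T3),T3),("lift3",tcp(M3+up*1.5,T3),T3),("turn4a",tcp(M3+up*1.6,T4a),T4a),("turn4",tcp(PL+up*1.2,T4),T4),("place",tcp(PL,T4),T4),("off4",tcp(PL-T4[:,0]*.12,T4),T4)]
    return run(q,w)
q=Q[-1]
for a in [(216.7,1,45,0,55),(216.7,1,45,0,45),(216.7,1,45,0,55,-1),(36.7,-1,45,0,55),(36.7,-1,45,0,45)]:
    print(a);plan(q,*a)
E
python3 plan.py
```

```text
(216.7, 1, 45, 0, 55)
above1     n14 worst 0.0 end err 0.0mm 0.0deg q [15, 40, -2, 88, 34, 86, -53]
pick1      n5 worst 0.0 end err 0.0mm 0.0deg q [21, 42, 0, 100, 40, 70, -57]
lift       n5 worst 0.0 end err 0.0mm 0.0deg q [22, 32, -1, 96, 38, 82, -48]
turn       n18 worst 0.0 end err 0.0mm 0.0deg q [71, 38, -41, 107, -35, 35, 13]
lay        n6 worst 0.0 end err 0.0mm 0.0deg q [70, 59, -41, 109, -35, 18, 28]
off        n4 worst 0.0 end err 0.0mm 0.0deg q [79, 47, -41, 110, -33, 31, 25]
up         n7 worst 0.0 end err 0.0mm 0.0deg q [72, 30, -42, 103, -34, 44, 6]
retilt     n20 worst 0.0 end err 0.0mm 0.0deg q [-13, 38, 21, 81, 24, 104, -47]
above3     n8 worst 0.0 end err 0.0mm 0.0deg q [-14, 57, 20, 73, 16, 96, -54]
pick3      n4 worst 0.0 end err 0.0mm 0.0deg q [-12, 56, 19, 86, 18, 84, -57]
lift3      n8 worst 0.0 end err 0.0mm 0.0deg q [-13, 40, 21, 83, 23, 100, -49]
turn4a     n18 worst 0.0 end err 0.0mm 0.0deg q [28, 16, 5, 110, -46, 50, 9]
turn4      n15 worst 35.8 end err 35.8mm 4.8deg q [-34, 7, 0, 123, 39, 27, -161]
place      n6 worst 30.4 end err 30.4mm 10.7deg q [-47, 2
[... 4242 characters left out ...]
.0 end err 0.0mm 0.0deg q [1, 33, 4, 82, 26, 100, -52]
retilt     n18 worst 0.0 end err 0.0mm 0.0deg q [53, 19, -14, 108, -51, 54, 18]
above3     n8 worst 0.0 end err 0.0mm 0.0deg q [61, 37, -14, 115, -60, 43, 47]
pick3      n4 worst 0.0 end err 0.0mm 0.0deg q [57, 47, -18, 113, -68, 34, 54]
lift3      n8 worst 0.0 end err 0.0mm 0.0deg q [53, 23, -14, 110, -54, 50, 24]
turn4a     n18 worst 0.0 end err 0.0mm 0.0deg q [0, 33, 6, 87, 26, 95, -53]
turn4      n16 worst 243.8 end err 243.8mm 20.1deg q [-37, 35, 42, 88, -5, 105, -64]
place      n6 worst 278.8 end err 272.6mm 18.1deg q [-37, 43, 42, 88, -5, 105, -71]
off4       n4 worst 275.9 end err 275.9mm 18.1deg q [-37, 43, 42, 88, -5, 105, -71]
```

```bash
sed -i 's/-.4118,.075/-.4118,.083/; s/^for a in.*/for a in [(36.7,-1,45,0,58),(36.7,-1,45,10,58),(36.7,-1,45,20,58),(36.7,-1,45,-15,58)]:/' plan.py; python3 plan.py
```

```text
(36.7, -1, 45, 0, 58)
above1     n9 worst 0.0 end err 0.0mm 0.0deg q [80, 38, -13, 96, -39, 66, 37]
pick1      n5 worst 0.0 end err 0.0mm 0.0deg q [73, 46, -17, 101, -44, 50, 41]
lift       n5 worst 0.0 end err 0.0mm 0.0deg q [73, 33, -17, 99, -41, 62, 30]
turn       n18 worst 0.0 end err 0.0mm 0.0deg q [1, 38, 3, 87, 26, 92, -57]
lay        n6 worst 0.0 end err 0.0mm 0.0deg q [1, 50, 3, 90, 26, 77, -64]
off        n4 worst 0.0 end err 0.0mm 0.0deg q [-3, 50, 3, 78, 23, 91, -61]
up         n7 worst 0.0 end err 0.0mm 0.0deg q [1, 33, 3, 82, 26, 100, -53]
retilt     n21 worst 0.0 end err 0.0mm 0.0deg q [61, 24, -18, 111, -65, 57, 34]
above3     n8 worst 0.0 end err 0.0mm 0.0deg q [67, 46, -14, 114, -69, 52, 63]
pick3      n4 worst 0.0 end err 0.0mm 0.0deg q [66, 57, -25, 111, -73, 40, 67]
lift3      n8 worst 0.0 end err 0.0mm 0.0deg q [67, 31, -26, 111, -63, 51, 38]
turn4a     n18 worst 0.0 end err 0.0mm 0.0deg q [8, 28, 0, 90, 22, 87, -52]
turn4      n16 worst 0.0 end err 0.0mm 0.0deg q [-21, 39, -1, 68, -12, 102, -113]
place      n6 worst 0.0 end err 0.0mm 0.0deg q [-21, 48, -1, 77, 
[... 2979 characters left out ...]
rst 0.0 end err 0.0mm 0.0deg q [-8, 35, 23, 80, 13, 104, -54]
retilt     n21 worst 20.3 end err 20.3mm 8.2deg q [25, 6, 15, 124, -69, 49, 20]
above3     n8 worst 69.9 end err 69.9mm 21.3deg q [33, 23, 7, 125, -69, 41, 32]
pick3      n4 worst 57.5 end err 50.9mm 23.5deg q [33, 32, 7, 117, -69, 41, 33]
lift3      n8 worst 170.2 end err 0.0mm 0.0deg q [85, 38, -49, 117, -67, 28, 39]
turn4a     n19 worst 0.0 end err 0.0mm 0.0deg q [13, 31, -5, 85, 18, 93, -64]
turn4      n16 worst 0.0 end err 0.0mm 0.0deg q [-17, 41, -8, 66, -9, 102, -116]
place      n6 worst 0.0 end err 0.0mm 0.0deg q [-17, 49, -8, 75, -7, 85, -113]
off4       n5 worst 0.0 end err 0.0mm 0.0deg q [-18, 51, -6, 58, -8, 100, -113]
```

```bash
cat > go.py <<'E'
from sim import *
from rig import robot
def now():
    o=robot.get_obs();return np.array(o["position"]),np.array(o["tool_rot"]),np.array(o["q"])
def rows(p1,T1,n=None,start=None,grip=1):
    if start is None:p0,T0,_=now()
    else:p0,T0=start
    T0=R.from_matrix(T0).as_matrix()
    rv=R.from_matrix(T0.T@T1).as_rotvec(degrees=True)
    m=max(np.linalg.norm(p1-p0)/.058,np.linalg.norm(rv)/9.9,np.abs(rv).max()/9.9)
    n=n or int(np.ceil(m));T=T0.copy();out=[]
    for k in range(n):
        s=T.T@(p1-p0)/n/.06; t=rv/n/10
        out.append([float(round(x,2))+0. for x in np.r_[s,t]]+[grip]); T=T@R.from_rotvec(rv/n,degrees=True).as_matrix()
    print(n,"rows",out);return p1,T1
def state():
    import lg;lg.o()
E
cat > c.py <<'E'
from go import *
B=np.array([.4422,-.4118,.083]);d1=36.7
T1=tool(d1,45,-1);off=-T1[:,0]*.004
A1=(tcp(B+off-T1[:,0]*.15,T1),T1);A2=(tcp(B+off,T1),T1)
E
python3 - <<'E'
from c import *
print(A1[0],A2[0])
s=rows(*A1);rows(*A2,start=s)
E
```

```text
[ 0.36566297 -0.46884895  0.17845942] [ 0.45070411 -0.40546123  0.0723934 ]
5 rows [[0.42, -0.17, 0.54, -0.44, -0.39, 0.6, 1], [0.43, -0.26, 0.5, -0.44, -0.39, 0.6, 1], [0.43, -0.34, 0.45, -0.44, -0.39, 0.6, 1], [0.42, -0.41, 0.39, -0.44, -0.39, 0.6, 1], [0.4, -0.48, 0.33, -0.44, -0.39, 0.6, 1]]
3 rows [[0.83, 0.0, 0.0, 0.0, 0.0, 0.0, 1], [0.83, 0.0, 0.0, 0.0, 0.0, 0.0, 1], [0.83, 0.0, 0.0, 0.0, 0.0, 0.0, 1]]
```

Call:
arm_command:
  commands:
    - [0.42,-0.17,0.54,-0.44,-0.39,0.6,1]
    - [0.43,-0.26,0.5,-0.44,-0.39,0.6,1]
    - [0.43,-0.34,0.45,-0.44,-0.39,0.6,1]
    - [0.42,-0.41,0.39,-0.44,-0.39,0.6,1]
    - [0.4,-0.48,0.33,-0.44,-0.39,0.6,1]
    - [0,0,0,0,0,0,1]

```text
time: 3.88
position: [0.3594, -0.4703, 0.1772]
tool_rot: [[0.572, 0.571, 0.589], [0.42, 0.413, -0.808], [-0.705, 0.709, -0.004]]
force: [0.6, 1.6, 0.7]
grip_width: 0.092
```

```bash
python3 - <<'E'
from c import *
state()
rows(*A1);rows(*A2)
from h import *
p,_=robot.camera("top");q,_=robot.camera("side")
cv2.imwrite("pics/t2.png",np.hstack([cv2.resize(p[130:330,360:620],(390,300)),cv2.resize(q[180:400,300:560],(355,300))])[:,:,::-1])
E
```

```text
t 3.88 p [ 0.3594 -0.4703  0.1772] q [ 80.5  34.9 -12.5  99.2 -39.7  66.8  38.1] F [0.6 1.6 0.7] w 0.092
[[0.572, 0.571, 0.589], [0.42, 0.413, -0.808], [-0.705, 0.709, -0.004]]
1 rows [[0.06, 0.08, 0.04, -0.06, 0.03, -0.02, 1]]
3 rows [[0.85, 0.03, 0.01, -0.02, 0.01, -0.01, 1], [0.85, 0.03, 0.01, -0.02, 0.01, -0.01, 1], [0.85, 0.03, 0.01, -0.02, 0.01, -0.01, 1]]
```

View pics/t2.png

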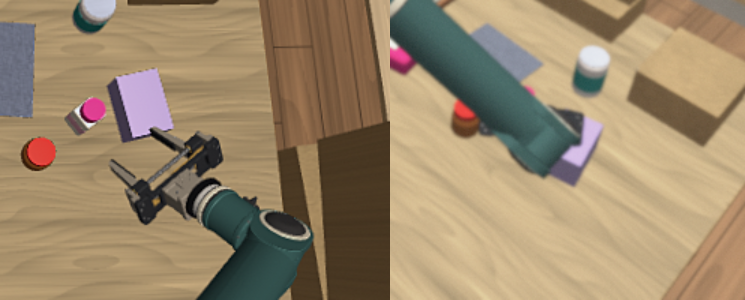

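Call:
arm_command:
  commands:
    - [0.85,0.03,0.01,-0.02,0.01,-0.01,1]
    - [0.85,0.03,0.01,-0.02,0.01,-0.01,1]
    - [0.6,0.03,0.01,-0.02,0.01,-0.01,1]
    - [0.25,0,0,0,0,0,1]
    - [0,0,0,0,0,0,1]

```text
time: 4.6
position: [0.4573, -0.4044, 0.0788]
tool_rot: [[0.566, 0.559, 0.606], [0.421, 0.436, -0.795], [-0.709, 0.705, 0.011]]
force: [0.5, 0.2, -0.8]
grip_width: 0.0917
```

```bash
python3 - <<'E'
from c import *
state()
rows(*A2)
from h import *
p,_=robot.camera("top");q,_=robot.camera("side")
cv2.imwrite("pics/t3.png",np.hstack([cv2.resize(p[130:330,360:620],(390,300)),cv2.resize(q[180:400,300:560],(355,300))])[:,:,::-1])
E
```

```text
t 4.6 p [ 0.4573 -0.4044  0.0788] q [ 73.   42.1 -16.9 104.  -45.   50.9  41.3] F [ 0.5  0.2 -0.8] w 0.0917
[[0.566, 0.559, 0.606], [0.421, 0.436, -0.795], [-0.709, 0.705, 0.011]]
1 rows [[0.01, -0.14, -0.05, 0.09, 0.0, 0.01, 1]]
```

View pics/t3.png

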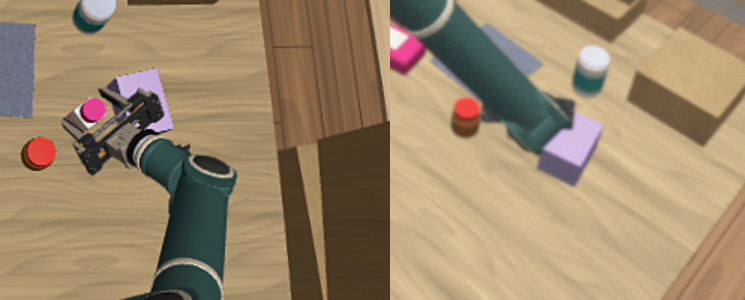

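Call:
arm_command:
  commands:
    - [0.01,-0.14,-0.05,0.09,0,0.01,1]
    - [0,0,0,0,0,0,1]

```text
time: 4.95
position: [0.4483, -0.4067, 0.0703]
tool_rot: [[0.567, 0.571, 0.593], [0.421, 0.419, -0.805], [-0.708, 0.706, -0.003]]
force: [-0.3, 0.4, 0.1]
grip_width: 0.092
```

Call:
arm_command:
  commands:
    - [0,0,0,0,0,0,-1]
    - [0,0,0,0,0,0,-1]
    - [0,0,0,0,0,0,-1]
    - [0,0,0,0,0,0,-1]
  force: 30

```text
time: 5.45
position: [0.45, -0.4054, 0.0708]
tool_rot: [[0.567, 0.569, 0.596], [0.422, 0.42, -0.803], [-0.707, 0.707, -0.002]]
force: [0.5, 0.5, -0.6]
grip_width: 0.054
```

```bash
python3 - <<'E'
from c import *
state()
rows(*A2)
E
```

```text
t 5.45 p [ 0.45   -0.4054  0.0708] q [ 73.6  42.7 -16.6 104.3 -45.2  50.8  41.6] F [ 0.5  0.5 -0.6] w 0.054
[[0.567, 0.569, 0.596], [0.422, 0.42, -0.803], [-0.707, 0.707, -0.002]]
1 rows [[-0.01, 0.03, 0.01, -0.02, 0.0, 0.0, 1]]
```

Call:
arm_command:
  commands:
    - [0,0,0,0,0,0,-1]
    - [0,0,0,0,0,0,-1]

```text
time: 5.7
position: [0.45, -0.4054, 0.0708]
tool_rot: [[0.567, 0.569, 0.596], [0.422, 0.42, -0.803], [-0.707, 0.707, -0.002]]
force: [0.6, 0.7, 0.2]
grip_width: 0.0502
```

```bash
cat > d.py <<'E'
from c import *
import json,os
def save(n,**k): json.dump({a:np.array(b).tolist() for a,b in k.items()},open(n,"w"))
def load(n): return {a:np.array(b) for a,b in json.load(open(n)).items()}
E
python3 - <<'E'
from d import *
state();p,T,q=now()
Bp=np.array([.4422,-.4118,0.])
a=np.radians(36.7);z=np.array([0,0,1.])
x=np.array([np.cos(a),np.sin(a),0]);Rb=np.c_[x,np.cross(z,x),z]
save("g1.json",R=T.T@Rb,p=T.T@(Bp-p))
# target
c=np.radians(56.7);cv=np.array([np.cos(c),np.sin(c),0])
bz=cv; bx=np.array([0,0,-1.]);Rt=np.c_[bx,np.cross(bz,bx),bz]
M=np.array([.566,-.2195,.0305]);o=M-cv*.07
Tt=Rt@(T.T@Rb).T; pt=o-Tt@(T.T@(Bp-p))
print(np.round(Tt,3),pt,"check tilt tool(236.7,45,1):",np.round(tool(236.7,45,1),3).tolist())
save("lay.json",p=pt,T=Tt)
up=np.array([0,0,.16])
s=rows(p+np.array([0,0,.12]),T,grip=-1)
s=rows(pt+np.array([0,0,.17]),Tt,start=s,grip=-1)
s=rows(pt+np.array([0,0,.03]),Tt,start=s,grip=-1)
run(q,[("l",p+[0,0,.12],T),("t",pt+[0,0,.17],Tt),("lay",pt,Tt)])
E
```

```text
t 5.7 p [ 0.45   -0.4054  0.0708] q [ 73.6  42.7 -16.6 104.3 -45.2  50.8  41.6] F [0.6 0.7 0.2] w 0.0502
[[0.567, 0.569, 0.596], [0.422, 0.42, -0.803], [-0.707, 0.707, -0.002]]
[[-0.388  0.391  0.835]
 [-0.591  0.589 -0.55 ]
 [-0.707 -0.707  0.002]] [ 0.56603207 -0.21860421  0.02046393] check tilt tool(236.7,45,1): [[-0.388, 0.388, 0.836], [-0.591, 0.591, -0.549], [-0.707, -0.707, 0.0]]
3 rows [[-0.47, 0.47, 0.0, 0.0, 0.0, 0.0, -1], [-0.47, 0.47, 0.0, 0.0, 0.0, 0.0, -1], [-0.47, 0.47, 0.0, 0.0, 0.0, 0.0, -1]]
10 rows [[0.24, 0.24, -0.13, -0.22, 0.0, -0.89, -1], [0.2, 0.28, -0.12, -0.22, 0.0, -0.89, -1], [0.15, 0.31, -0.11, -0.22, 0.0, -0.89, -1], [0.1, 0.34, -0.1, -0.22, 0.0, -0.89, -1], [0.05, 0.35, -0.09, -0.22, 0.0, -0.89, -1], [0.0, 0.36, -0.07, -0.22, 0.0, -0.89, -1], [-0.06, 0.36, -0.06, -0.22, 0.0, -0.89, -1], [-0.12, 0.34, -0.05, -0.22, 0.0, -0.89, -1], [-0.17, 0.32, -0.03, -0.22, 0.0, -0.89, -1], [-0.22, 0.3, -0.02, -0.22, 0.0, -0.89, -1]]
3 rows [[0.55, 0.55, 0.0, 0.0, 0.0, 0.0, -1], [0.55, 0.55, 0.0, 0.0, 0.0, 0.0, -1], [0.55, 0.55, 0.0, 0.0, 0.0, 0.0, -1]]
l          n4 worst 0.0 end err 0.0mm 0.0deg q [73, 35, -16, 100, -43, 60, 32]
t          n19 worst 0.0 end err 0.0mm 0.0deg q [-4, 34, 3, 96, 35, 81, -49]
lay        n6 worst 0.0 end err 0.0mm 0.0deg q [-4, 46, 4, 99, 36, 68, -58]
```

Call:
arm_command:
  commands:
    - [-0.3,0.3,0,0,0,0,-1]
    - [-0.47,0.47,0,0,0,0,-1]
    - [-0.47,0.47,0,0,0,0,-1]
    - [-0.2,0.2,0,0,0,0,-1]

```text
time: 6.2
position: [0.4503, -0.4062, 0.1946]
tool_rot: [[0.568, 0.568, 0.596], [0.42, 0.422, -0.803], [-0.708, 0.706, 0.001]]
force: [-0.2, 0.2, -3.0]
grip_width: 0.0504
```

```bash
python3 - <<'E'
from d import *
state();L=load("lay.json")
rows(L["p"]+[0,0,.17],L["T"],n=12,grip=-1)
E
```

```text
t 6.2 p [ 0.4503 -0.4062  0.1946] q [ 73.1  31.7 -15.9 102.5 -43.1  60.3  32.3] F [-0.2  0.2 -3. ] w 0.0504
[[0.568, 0.568, 0.596], [0.42, 0.422, -0.803], [-0.708, 0.706, 0.001]]
12 rows [[0.2, 0.2, -0.11, -0.19, 0.0, -0.74, -1], [0.18, 0.23, -0.11, -0.19, 0.0, -0.74, -1], [0.15, 0.25, -0.1, -0.19, 0.0, -0.74, -1], [0.11, 0.27, -0.09, -0.19, 0.0, -0.74, -1], [0.08, 0.28, -0.08, -0.19, 0.0, -0.74, -1], [0.04, 0.29, -0.07, -0.19, 0.0, -0.74, -1], [0.0, 0.3, -0.06, -0.19, 0.0, -0.74, -1], [-0.04, 0.3, -0.05, -0.19, 0.0, -0.74, -1], [-0.08, 0.29, -0.04, -0.19, 0.0, -0.74, -1], [-0.11, 0.28, -0.03, -0.19, 0.0, -0.74, -1], [-0.15, 0.27, -0.03, -0.19, 0.0, -0.74, -1], [-0.18, 0.25, -0.02, -0.19, 0.0, -0.74, -1]]
```

Weight 3 N (≈0.31 kg): held. Turn over to above the mat.

Call:
arm_command:
  commands:
    - [0.2,0.2,-0.11,-0.19,0,-0.74,-1]
    - [0.18,0.23,-0.11,-0.19,0,-0.74,-1]
    - [0.15,0.25,-0.1,-0.19,0,-0.74,-1]
    - [0.11,0.27,-0.09,-0.19,0,-0.74,-1]
    - [0.08,0.28,-0.08,-0.19,0,-0.74,-1]
    - [0.04,0.29,-0.07,-0.19,0,-0.74,-1]
    - [0,0.3,-0.06,-0.19,0,-0.74,-1]
    - [-0.04,0.3,-0.05,-0.19,0,-0.74,-1]
    - [-0.08,0.29,-0.04,-0.19,0,-0.74,-1]
    - [-0.11,0.28,-0.03,-0.19,0,-0.74,-1]
    - [-0.15,0.27,-0.03,-0.19,0,-0.74,-1]
    - [-0.18,0.25,-0.02,-0.19,0,-0.74,-1]

```text
time: 7.7
position: [0.5654, -0.2168, 0.1882]
tool_rot: [[-0.385, 0.381, 0.841], [-0.593, 0.595, -0.542], [-0.707, -0.707, -0.003]]
force: [0.5, -0.3, -2.2]
grip_width: 0.0499
```

Call:
arm_command:
  commands:
    - [0,0,0,0,0,0,-1]
    - [0,0,0,0,0,0,-1]

```text
time: 7.95
position: [0.5646, -0.2184, 0.1884]
tool_rot: [[-0.385, 0.383, 0.84], [-0.591, 0.596, -0.543], [-0.709, -0.705, -0.003]]
force: [-0.6, -0.8, -2.0]
grip_width: 0.05
```

```bash
python3 - <<'E'
from d import *
state();L=load("lay.json")
s=rows(L["p"]+[0,0,.04],L["T"],grip=-1)
from h import *
p,_=robot.camera("top");q,_=robot.camera("side")
cv2.imwrite("pics/t4.png",np.hstack([cv2.resize(p[100:300,260:520],(390,300)),cv2.resize(q[130:330,260:500],(360,300))])[:,:,::-1])
E
```

```text
t 7.95 p [ 0.5646 -0.2184  0.1884] q [ -3.   38.    3.1  90.6  34.8  81.5 -47.7] F [-0.6 -0.8 -2. ] w 0.05
[[-0.385, 0.383, 0.84], [-0.591, 0.596, -0.543], [-0.709, -0.705, -0.003]]
3 rows [[0.5, 0.5, 0.01, 0.02, 0.0, 0.0, -1], [0.5, 0.5, 0.01, 0.02, 0.0, 0.0, -1], [0.5, 0.5, 0.01, 0.02, 0.0, 0.0, -1]]
```

View pics/t4.png

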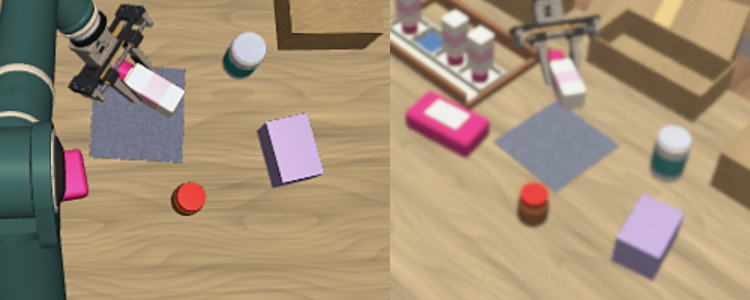

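Call:
arm_command:
  commands:
    - [0.5,0.5,0.01,0.02,0,0,-1]
    - [0.5,0.5,0.01,0.02,0,0,-1]
    - [0.5,0.5,0.01,0.02,0,0,-1]
    - [0,0,0,0,0,0,-1]

```text
time: 8.55
position: [0.5645, -0.22, 0.0603]
tool_rot: [[-0.389, 0.391, 0.834], [-0.59, 0.59, -0.551], [-0.707, -0.707, 0.002]]
force: [0.2, -0.9, -1.3]
grip_width: 0.05
```

```bash
python3 - <<'E'
from d import *
state();L=load("lay.json")
s=rows(L["p"]+[0,0,.0],L["T"],grip=-1,n=3)
E
```

```text
t 8.55 p [ 0.5645 -0.22    0.0603] q [ -2.9  48.    3.3  91.9  35.6  72.3 -54.7] F [ 0.2 -0.9 -1.3] w 0.05
[[-0.389, 0.391, 0.834], [-0.59, 0.59, -0.551], [-0.707, -0.707, 0.002]]
3 rows [[0.15, 0.16, 0.0, 0.0, 0.0, 0.0, -1], [0.15, 0.16, 0.0, 0.0, 0.0, 0.0, -1], [0.15, 0.16, 0.0, 0.0, 0.0, 0.0, -1]]
```

Call:
arm_command:
  commands:
    - [0.15,0.16,0,0,0,0,-1]
    - [0.15,0.16,0,0,0,0,-1]
    - [0.13,0.13,0,0,0,0,-1]
    - [0,0,0,0,0,0,-1]

```text
time: 9.05
position: [0.5673, -0.218, 0.0241]
tool_rot: [[-0.384, 0.392, 0.836], [-0.591, 0.591, -0.549], [-0.709, -0.705, 0.005]]
force: [0.1, 0.5, -2.3]
grip_width: 0.0502
```

```bash
python3 - <<'E'
from d import *
state();L=load("lay.json")
s=rows(L["p"]+[0,0,.0],L["T"],grip=-1)
E
```

```text
t 9.05 p [ 0.5673 -0.218   0.0241] q [ -3.2  51.2   3.4  91.5  35.9  69.9 -56.5] F [ 0.1  0.5 -2.3] w 0.0502
[[-0.384, 0.392, 0.836], [-0.591, 0.591, -0.549], [-0.709, -0.705, 0.005]]
1 rows [[0.06, 0.03, -0.01, 0.0, 0.02, -0.01, -1]]
```

Call:
arm_command:
  commands:
    - [0.04,0.04,0,0,0.02,0,-1]
    - [0,0,0,0,0,0,-1]

```text
time: 9.3
position: [0.5679, -0.2182, 0.0215]
tool_rot: [[-0.386, 0.393, 0.834], [-0.59, 0.59, -0.551], [-0.709, -0.705, 0.004]]
force: [-0.5, -0.7, -2.3]
grip_width: 0.0497
```

Call:
arm_command:
  commands:
    - [0.015,0.015,0,0,0,0,-1]
    - [0,0,0,0,0,0,-1]

```text
time: 9.55
position: [0.5678, -0.2181, 0.0202]
tool_rot: [[-0.386, 0.393, 0.834], [-0.59, 0.59, -0.551], [-0.709, -0.705, 0.004]]
force: [-0.4, 0.1, -1.7]
grip_width: 0.0496
```

Almost down; release and back off a little along the fingers, then away.

Call:
arm_command:
  commands:
    - [0.01,0.01,0,0,0,0,-1]
    - [0,0,0,0,0,0,0.5]
    - [0,0,0,0,0,0,0.8]
    - [0,0,0,0,0,0,0.8]
    - [0,0,0,0,0,0,0.8]
    - [-0.3,0,0,0,0,0,0.8]
    - [-0.6,0,0,0,0,0,1]
    - [-0.9,0,0,0,0,0,1]
    - [-0.9,0,0,0,0,0,1]

```text
time: 10.68
position: [0.6313, -0.1207, 0.1363]
tool_rot: [[-0.386, 0.393, 0.835], [-0.589, 0.591, -0.551], [-0.71, -0.704, 0.004]]
force: [1.7, -0.2, 0.0]
grip_width: 0.0919
```

```bash
python3 - <<'E'
from d import *
state()
from h import *
p,_=robot.camera("top");q,_=robot.camera("side")
cv2.imwrite("pics/t5.png",np.hstack([cv2.resize(p[100:300,260:520],(390,300)),cv2.resize(q[130:330,260:500],(360,300))])[:,:,::-1])
E
```

```text
t 10.68 p [ 0.6313 -0.1207  0.1363] q [ -8.8  47.7   1.2  79.6  31.3  86.2 -53. ] F [ 1.7 -0.2  0. ] w 0.0919
[[-0.386, 0.393, 0.835], [-0.589, 0.591, -0.551], [-0.71, -0.704, 0.004]]
```

View pics/t5.png

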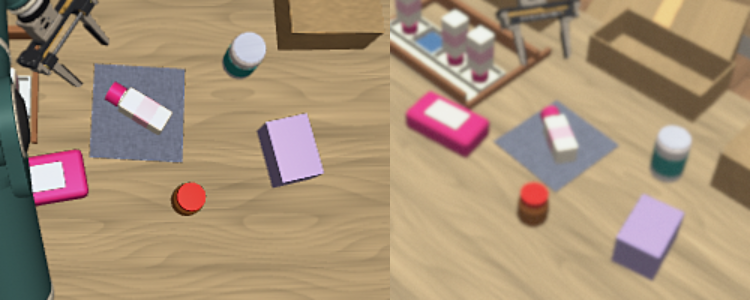

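```bash
cat > lying.py <<'E'
from h import *
from scipy.optimize import least_squares
def lying():
    p,d=robot.camera("top")
    P,px=cloud("top",d)
    s=(np.hypot(P[:,0]-.566,P[:,1]+.22)<.11)&(P[:,2]>.02)&(P[:,2]<.066);S=P[s];c=p[px[s][:,1],px[s][:,0]].astype(int)
    top=S[S[:,2]>.045]
    body=c.min(1)>140
    xy=S[:,:2];
    # axis by minAreaRect
    r=cv2.minAreaRect((xy*1000).astype(np.float32));
    mag=(c[:,0]-c[:,1]>90)
    capc=xy[mag].mean(0);bodc=xy[~mag].mean(0)
    def f(v):
        ca,sa=np.cos(v[2]),np.sin(v[2]);Q=np.c_[(S[:,0]-v[0])*ca+(S[:,1]-v[1])*sa,-(S[:,0]-v[0])*sa+(S[:,1]-v[1])*ca,S[:,2]-.0305]
        b=Q-[-.017,0,0];q=abs(b)-[.053,.025,.025];db=np.linalg.norm(np.maximum(q,0),axis=1)+np.minimum(q.max(1),0)
        rr=np.c_[np.hypot(Q[:,1],Q[:,2])-.0225,abs(Q[:,0]-.053)-.017];dc=np.linalg.norm(np.maximum(rr,0),axis=1)+np.minimum(rr.max(1),0)
        return np.where(abs(db)<abs(dc),db,dc)
    v0=np.r_[(top[:,:2].mean(0)),np.arctan2(*(capc-bodc)[::-1])]
    R=least_squares(f,v0,loss="soft_l1",f_scale=.002)
    print("rect",r,"n",len(S),"cap-bod",np.degrees(v0[2]));print("mid",np.round(R.x[:2],4),"axis deg",np.degrees(R.x[2]),"rms",np.sqrt(np.mean(f(R.x)**2)),"top z",np.median(top[:,2]))
    return R.x
if __name__=="__main__":
    v=lying();np.save("lying.npy",v)
E
python3 lying.py
```

```text
rect ((567.87451171875, -215.94183349609375), (140.24803161621094, 52.16777038574219), 56.23819351196289) n 734 cap-bod 56.04892956350844
mid [ 0.5675 -0.2189] axis deg 56.540393469413594 rms 0.0028227356950923316 top z 0.053301034307344564
```

```bash
cat >> d.py <<'E'
if os.path.exists("lying.npy"):
    ly=np.load("lying.npy");c3=np.degrees(ly[2]);cv3=np.array([np.cos(ly[2]),np.sin(ly[2]),0])
    T3=tool(c3,58,-1);G3=np.r_[ly[:2],.029]-cv3*.025-T3[:,0]*.004
    P3=tcp(G3,T3);P3a=tcp(G3-T3[:,0]*.11,T3)
E
python3 - <<'E'
from d import *
p,T,q=now();print(P3,P3a,T3.round(3).tolist())
U=p+[0,0,.15]; V_=P3a+[0,0,.16]
s=rows(U,T);s=rows(V_,T3,start=s);s=rows(P3a,T3,start=s)
run(q,[("u",U,T),("re",V_,T3),("ab",P3a,T3),("pick",P3,T3)])
E
```

```text
[ 0.56068035 -0.22914492  0.02105121] [ 0.5092476  -0.30697048  0.07934233] [[0.468, 0.292, 0.834], [0.708, 0.442, -0.551], [-0.53, 0.848, -0.0]]
3 rows [[-0.59, -0.58, 0.01, 0.0, 0.0, 0.0, 1], [-0.59, -0.58, 0.01, 0.0, 0.0, 0.0, 1], [-0.59, -0.58, 0.01, 0.0, 0.0, 0.0, 1]]
11 rows [[0.29, -0.19, 0.0, 0.0, 0.0, 0.93, 1], [0.26, -0.24, 0.0, 0.0, 0.0, 0.93, 1], [0.21, -0.28, 0.0, 0.0, 0.0, 0.93, 1], [0.17, -0.31, 0.0, 0.0, 0.0, 0.93, 1], [0.11, -0.33, 0.0, 0.0, 0.0, 0.93, 1], [0.06, -0.34, 0.0, 0.0, 0.0, 0.93, 1], [0.0, -0.35, 0.0, 0.0, 0.0, 0.93, 1], [-0.05, -0.34, 0.0, 0.0, 0.0, 0.93, 1], [-0.11, -0.33, 0.0, 0.0, 0.0, 0.93, 1], [-0.16, -0.31, 0.0, 0.0, 0.0, 0.93, 1], [-0.21, -0.28, 0.0, 0.0, 0.0, 0.93, 1]]
3 rows [[0.47, -0.75, 0.0, 0.0, 0.0, 0.0, 1], [0.47, -0.75, 0.0, 0.0, 0.0, 0.0, 1], [0.47, -0.75, 0.0, 0.0, 0.0, 0.0, 1]]
u          n6 worst 0.0 end err 0.0mm 0.0deg q [-9, 36, 0, 78, 32, 97, -47]
re         n21 worst 0.0 end err 0.0mm 0.0deg q [67, 41, -19, 93, -44, 75, 39]
ab         n6 worst 0.0 end err 0.0mm 0.0deg q [65, 54, -18, 94, -45, 65, 50]
pick       n4 worst 0.0 end err 0.0mm 0.0deg q [60, 59, -21, 97, -49, 55, 53]
```

Call:
arm_command:
  commands:
    - [-0.5,-0.5,0.01,0,0,0,1]
    - [-0.59,-0.58,0.01,0,0,0,1]
    - [-0.59,-0.58,0.01,0,0,0,1]

```text
time: 11.2
position: [0.6305, -0.124, 0.2765]
tool_rot: [[-0.389, 0.392, 0.834], [-0.59, 0.589, -0.552], [-0.708, -0.706, 0.002]]
force: [1.0, 0.0, 0.2]
grip_width: 0.0921
```

Call:
arm_command:
  commands:
    - [0.29,-0.19,0,0,0,0.93,1]
    - [0.26,-0.24,0,0,0,0.93,1]
    - [0.21,-0.28,0,0,0,0.93,1]
    - [0.17,-0.31,0,0,0,0.93,1]
    - [0.11,-0.33,0,0,0,0.93,1]
    - [0.06,-0.34,0,0,0,0.93,1]
    - [0,-0.35,0,0,0,0.93,1]
    - [-0.05,-0.34,0,0,0,0.93,1]
    - [-0.11,-0.33,0,0,0,0.93,1]
    - [-0.16,-0.31,0,0,0,0.93,1]
    - [-0.21,-0.28,0,0,0,0.93,1]
    - [0,0,0,0,0,0,1]

```text
time: 12.7
position: [0.5028, -0.3155, 0.2248]
tool_rot: [[0.469, 0.304, 0.829], [0.701, 0.442, -0.559], [-0.536, 0.844, -0.006]]
force: [0.1, 0.1, -0.4]
grip_width: 0.0918
```

```bash
python3 - <<'E'
from d import *
state();p,T,q=now()
s=rows(P3a,T3);s=rows(P3,T3,start=s)
run(q,[("ab",P3a,T3),("pick",P3,T3)])
E
```

```text
t 12.7 p [ 0.5028 -0.3155  0.2248] q [ 66.   37.3 -16.   96.8 -45.8  75.8  40.9] F [ 0.1  0.1 -0.4] w 0.0918
[[0.469, 0.304, 0.829], [0.701, 0.442, -0.559], [-0.536, 0.844, -0.006]]
3 rows [[0.48, -0.65, 0.01, -0.02, 0.01, 0.01, 1], [0.48, -0.65, 0.01, -0.02, 0.01, 0.01, 1], [0.48, -0.65, 0.01, -0.02, 0.01, 0.01, 1]]
2 rows [[0.92, 0.0, 0.0, 0.0, 0.0, 0.0, 1], [0.92, 0.0, 0.0, 0.0, 0.0, 0.0, 1]]
ab         n6 worst 0.0 end err 0.0mm 0.0deg q [63, 53, -14, 95, -47, 66, 52]
pick       n4 worst 0.0 end err 0.0mm 0.0deg q [58, 58, -18, 98, -52, 56, 55]
```

Call:
arm_command:
  commands:
    - [0.48,-0.65,0.01,-0.02,0.01,0.01,1]
    - [0.48,-0.65,0.01,-0.02,0.01,0.01,1]
    - [0.48,-0.65,0.01,-0.02,0.01,0.01,1]
    - [0,0,0,0,0,0,1]

```text
time: 13.2
position: [0.514, -0.3015, 0.0827]
tool_rot: [[0.46, 0.286, 0.841], [0.712, 0.448, -0.541], [-0.531, 0.847, 0.003]]
force: [0.5, 0.0, 0.4]
grip_width: 0.0919
```

```bash
python3 - <<'E'
from d import *
state();p,T,q=now()
s=rows(P3,T3,n=4)
E
```

```text
t 13.2 p [ 0.514  -0.3015  0.0827] q [ 64.5  49.6 -16.   97.8 -46.2  66.4  50.8] F [0.5 0.  0.4] w 0.0919
[[0.46, 0.286, 0.841], [0.712, 0.448, -0.541], [-0.531, 0.847, 0.003]]
4 rows [[0.44, -0.03, 0.0, 0.01, -0.01, 0.0, 1], [0.44, -0.03, 0.0, 0.01, -0.01, 0.0, 1], [0.44, -0.03, 0.0, 0.01, -0.01, 0.0, 1], [0.44, -0.03, 0.0, 0.01, -0.01, 0.0, 1]]
```

Call:
arm_command:
  commands:
    - [0.44,-0.03,0,0.01,-0.01,0,1]
    - [0.44,-0.03,0,0.01,-0.01,0,1]
    - [0.44,-0.03,0,0.01,-0.01,0,1]
    - [0.34,-0.02,0,0.01,-0.01,0,1]
    - [0,0,0,0,0,0,1]

```text
time: 13.82
position: [0.5604, -0.2354, 0.0277]
tool_rot: [[0.468, 0.287, 0.836], [0.705, 0.449, -0.549], [-0.532, 0.847, 0.008]]
force: [0.2, -0.1, 0.6]
grip_width: 0.0922
```

```bash
python3 - <<'E'
from d import *
state();p,T,q=now()
s=rows(P3,T3)
from h import *
p,_=robot.camera("top");q,_=robot.camera("side")
cv2.imwrite("pics/t6.png",np.hstack([cv2.resize(p[100:300,260:520],(390,300)),cv2.resize(q[130:330,260:500],(360,300))])[:,:,::-1])
E
```

```text
t 13.82 p [ 0.5604 -0.2354  0.0277] q [ 60.1  54.1 -19.1 100.8 -51.   56.4  54. ] F [ 0.2 -0.1  0.6] w 0.0922
[[0.468, 0.287, 0.836], [0.705, 0.449, -0.549], [-0.532, 0.847, 0.008]]
1 rows [[0.13, -0.05, -0.05, 0.05, 0.01, 0.02, 1]]
```

View pics/t6.png

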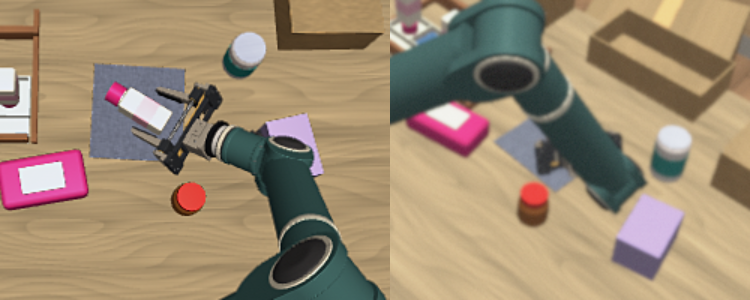

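Call:
arm_command:
  commands:
    - [0.13,-0.05,-0.05,0.05,0,0.02,1]
    - [0,0,0,0,0,0,1]
    - [0,0,0,0,0,0,1]

```text
time: 14.3
position: [0.5599, -0.2314, 0.0198]
tool_rot: [[0.471, 0.294, 0.832], [0.705, 0.441, -0.555], [-0.53, 0.848, -0.0]]
force: [0.0, -0.8, -0.3]
grip_width: 0.0923
```

```bash
python3 - <<'E'
from d import *
state();p,T,q=now()
s=rows(P3,T3)
E
```

```text
t 14.3 p [ 0.5599 -0.2314  0.0198] q [ 60.1  54.8 -19.2 101.1 -51.5  55.7  54.4] F [ 0.  -0.8 -0.3] w 0.0923
[[0.471, 0.294, 0.832], [0.705, 0.441, -0.555], [-0.53, 0.848, -0.0]]
1 rows [[0.02, 0.04, -0.01, -0.01, 0.02, 0.0, 1]]
```

Good. Grip.

Call:
arm_command:
  commands:
    - [0,0,0,0,0,0,-1]
    - [0,0,0,0,0,0,-1]
    - [0,0,0,0,0,0,-1]
    - [0,0,0,0,0,0,-1]
    - [0,0,0,0,0,0,-1]
    - [0,0,0,0,0,0,-1]
  force: 30

```text
time: 15.05
position: [0.56, -0.231, 0.0199]
tool_rot: [[0.47, 0.294, 0.832], [0.706, 0.441, -0.555], [-0.53, 0.848, 0.0]]
force: [-0.1, 0.2, -0.0]
grip_width: 0.0502
```

```bash
python3 - <<'E'
from d import *
state();p,T,q=now()
# bottle pose in tool at grip; lateral along jaw is centred by the fingers
o=np.r_[ly[:2],.029]-cv3*.07
ro=T.T@(o-p); print("origin in tool",ro.round(4)); ro[2]*=0 
bz=cv3;bx=np.array([0,0,-1.]);Rb=np.c_[bx,np.cross(bz,bx),bz];rR=T.T@Rb
print(rR.round(3).tolist())
# target: cap down at place, bay yaw -1.5 ; tool pointing 178.5
a=np.radians(-1.5);X=np.array([np.cos(a),np.sin(a),0])
save("g2.json",ro=ro,rR=rR)
bz=np.array([0,0,-1.]);bx=X  # bottle x(up-down at mat = -z -> at place): choose so jaw along bay y
best=None
for s in(1,-1):
    Rt=np.c_[s*X,np.cross(bz,s*X),bz];Tt=Rt@rR.T;print(s,Tt.round(3).tolist())
    if Tt[0,0]<0: best=Tt
Tt=best
pc=np.array([.6065,.2355,.011+.140])  # origin when on pad
pt=pc-Tt@ro;print("place tcp",pt);save("place.json",p=pt,T=Tt)
w=[("lift",p+[0,0,.17],T),]
Ta=tool(c3+180,32,1)
m=np.array([.53,-.05,.33])
w+=[("turn4a",m,Ta),("turn4",pt+[0,0,.17],Tt),("place",pt,Tt),("off",pt-Tt[:,0]*.12,Tt)]
run(q,w)
rows(p+[0,0,.17],T,grip=-1)
E
```

```text
t 15.05 p [ 0.56   -0.231   0.0199] q [ 60.1  54.8 -19.2 101.1 -51.5  55.7  54.4] F [-0.1  0.2 -0. ] w 0.0502
[[0.47, 0.294, 0.832], [0.706, 0.441, -0.555], [-0.53, 0.848, 0.0]]
origin in tool [-0.0521 -0.0218 -0.0002]
[[0.53, -0.003, 0.848], [-0.848, -0.002, 0.53], [-0.0, -1.0, -0.004]]
1 [[0.53, -0.848, 0.026], [-0.011, 0.024, 1.0], [-0.848, -0.53, 0.004]]
-1 [[-0.53, 0.848, -0.026], [0.011, -0.024, -1.0], [-0.848, -0.53, 0.004]]
place tcp [0.59735758 0.23552019 0.0952368 ]
lift       n5 worst 0.0 end err 0.0mm 0.0deg q [60, 42, -20, 99, -50, 65, 42]
turn4a     n18 worst 0.0 end err 0.0mm 0.0deg q [-4, 21, -11, 91, 24, 93, -52]
turn4      n12 worst 0.0 end err 0.0mm 0.0deg q [-20, 40, -2, 68, -11, 102, -114]
place      n6 worst 0.0 end err 0.0mm 0.0deg q [-20, 48, -3, 76, -10, 86, -111]
off        n4 worst 0.0 end err 0.0mm 0.0deg q [-20, 50, 0, 59, -11, 102, -111]
3 rows [[-0.5, 0.8, 0.0, 0.0, 0.0, 0.0, -1], [-0.5, 0.8, 0.0, 0.0, 0.0, 0.0, -1], [-0.5, 0.8, 0.0, 0.0, 0.0, 0.0, -1]]
```

Call:
arm_command:
  commands:
    - [-0.3,0.5,0,0,0,0,-1]
    - [-0.5,0.8,0,0,0,0,-1]
    - [-0.5,0.8,0,0,0,0,-1]
    - [-0.3,0.5,0,0,0,0,-1]

```text
time: 15.55
position: [0.5609, -0.2304, 0.2052]
tool_rot: [[0.471, 0.293, 0.832], [0.704, 0.444, -0.555], [-0.532, 0.847, 0.003]]
force: [0.2, 0.8, -3.1]
grip_width: 0.0501
```

```bash
python3 - <<'E'
from d import *
state();p,T,q=now()
rows(np.array([.53,-.05,.35]),tool(c3+180,32,1),n=12,grip=-1)
E
```

```text
t 15.55 p [ 0.5609 -0.2304  0.2052] q [ 60.5  37.1 -20.  102.  -50.4  66.2  40.8] F [ 0.2  0.8 -3.1] w 0.0501
[[0.471, 0.293, 0.832], [0.704, 0.444, -0.555], [-0.532, 0.847, 0.003]]
12 rows [[0.05, 0.27, -0.17, 0.0, 0.0, -0.75, -1], [0.01, 0.27, -0.17, 0.0, 0.0, -0.75, -1], [-0.02, 0.27, -0.17, 0.0, 0.0, -0.75, -1], [-0.06, 0.27, -0.17, 0.0, 0.0, -0.75, -1], [-0.09, 0.26, -0.17, 0.0, 0.0, -0.75, -1], [-0.12, 0.24, -0.17, 0.0, 0.0, -0.75, -1], [-0.15, 0.23, -0.17, 0.0, 0.0, -0.75, -1], [-0.18, 0.2, -0.17, 0.0, 0.0, -0.75, -1], [-0.21, 0.18, -0.17, 0.0, 0.0, -0.75, -1], [-0.23, 0.15, -0.17, 0.0, 0.0, -0.75, -1], [-0.25, 0.12, -0.17, 0.0, 0.0, -0.75, -1], [-0.26, 0.09, -0.17, 0.0, 0.0, -0.75, -1]]
```

Call:
arm_command:
  commands:
    - [0.05,0.27,-0.17,0,0,-0.75,-1]
    - [0.01,0.27,-0.17,0,0,-0.75,-1]
    - [-0.02,0.27,-0.17,0,0,-0.75,-1]
    - [-0.06,0.27,-0.17,0,0,-0.75,-1]
    - [-0.09,0.26,-0.17,0,0,-0.75,-1]
    - [-0.12,0.24,-0.17,0,0,-0.75,-1]
    - [-0.15,0.23,-0.17,0,0,-0.75,-1]
    - [-0.18,0.2,-0.17,0,0,-0.75,-1]
    - [-0.21,0.18,-0.17,0,0,-0.75,-1]
    - [-0.23,0.15,-0.17,0,0,-0.75,-1]
    - [-0.25,0.12,-0.17,0,0,-0.75,-1]
    - [-0.26,0.09,-0.17,0,0,-0.75,-1]

```text
time: 17.05
position: [0.5328, -0.05, 0.348]
tool_rot: [[-0.296, 0.469, 0.832], [-0.444, 0.704, -0.554], [-0.846, -0.533, 0.0]]
force: [0.6, -0.5, -2.2]
grip_width: 0.0498
```

```bash
python3 - <<'E'
from d import *
state();p,T,q=now();L=load("place.json")
rows(L["p"]+[0,0,.19],L["T"],n=10,grip=-1)
run(q,[("turn4",L["p"]+[0,0,.19],L["T"]),("place",L["p"],L["T"])])
E
```

```text
t 17.05 p [ 0.5328 -0.05    0.348 ] q [ -2.4  22.6 -12.6  87.7  25.5  95.5 -52.1] F [ 0.6 -0.5 -2.2] w 0.0498
[[-0.296, 0.469, 0.832], [-0.444, 0.704, -0.554], [-0.846, -0.533, 0.0]]
10 rows [[-0.15, 0.44, -0.17, 0.49, 0.31, 0.0, -1], [-0.14, 0.42, -0.22, 0.49, 0.31, 0.0, -1], [-0.13, 0.4, -0.26, 0.49, 0.31, 0.0, -1], [-0.12, 0.38, -0.3, 0.49, 0.31, 0.0, -1], [-0.1, 0.35, -0.34, 0.49, 0.31, 0.0, -1], [-0.08, 0.32, -0.37, 0.49, 0.31, 0.0, -1], [-0.06, 0.29, -0.4, 0.49, 0.31, 0.0, -1], [-0.04, 0.25, -0.43, 0.49, 0.31, 0.0, -1], [-0.01, 0.22, -0.45, 0.49, 0.31, 0.0, -1], [0.01, 0.18, -0.47, 0.49, 0.31, 0.0, -1]]
turn4      n12 worst 82.8 end err 82.8mm 14.1deg q [-27, 32, 13, 76, -9, 105, -91]
place      n7 worst 0.0 end err 0.0mm 0.0deg q [-31, 46, 15, 80, -20, 88, -102]
```

```bash
python3 - <<'E'
from d import *
p,T,q=now();L=load("place.json");pt,Tt=L["p"],L["T"]
for h in(.15,.17,.19):
    print(h);run(q,[("turn4",pt+[0,0,h],Tt),("place",pt,Tt)])
for dx in(-.1,-.15,-.2):
  for h in(.14,.17):
    print(dx,h);run(q,[("yaw",np.array([.5,.0,.30]),tool(210,32,1)),("front",pt+[dx,0,h],Tt),("over",pt+[0,0,h],Tt),("place",pt,Tt),("off",pt-Tt[:,0]*.12,Tt)])
E
```

```text
0.15
turn4      n12 worst 0.0 end err 0.0mm 0.0deg q [-19, 41, -5, 68, -10, 100, -114]
place      n5 worst 0.0 end err 0.0mm 0.0deg q [-19, 48, -5, 75, -9, 86, -112]
0.17
turn4      n12 worst 0.0 end err 0.0mm 0.0deg q [-19, 40, -5, 67, -10, 102, -115]
place      n6 worst 0.0 end err 0.0mm 0.0deg q [-19, 48, -5, 75, -9, 86, -112]
0.19
turn4      n12 worst 82.8 end err 82.8mm 14.1deg q [-27, 32, 13, 76, -9, 105, -91]
place      n7 worst 0.0 end err 0.0mm 0.0deg q [-31, 46, 15, 80, -20, 88, -102]
-0.1 0.14
yaw        n6 worst 0.0 end err 0.0mm 0.0deg q [-4, 24, -11, 91, 12, 97, -77]
front      n9 worst 0.0 end err 0.0mm 0.0deg q [-18, 32, -10, 86, -10, 91, -117]
over       n4 worst 0.0 end err 0.0mm 0.0deg q [-18, 42, -6, 69, -9, 99, -115]
place      n5 worst 0.0 end err 0.0mm 0.0deg q [-18, 49, -6, 75, -8, 86, -112]
off        n4 worst 0.0 end err 0.0mm 0.0deg q [-18, 50, -4, 58, -9, 101, -112]
-0.1 0.17
yaw        n6 worst 0.0 end err 0.0mm 0.0deg q [-4, 24, -11, 91, 12, 97, -77]
front      n8 worst 0.0 end err 0.0mm 0.0deg q [-18, 31, -10, 84, -10, 94, -118]
over       n4 worst 0.0 
[... 1146 characters left out ...]
d err 0.0mm 0.0deg q [-17, 24, -15, 99, -11, 85, -120]
over       n7 worst 0.0 end err 0.0mm 0.0deg q [-18, 42, -7, 69, -9, 99, -115]
place      n5 worst 0.0 end err 0.0mm 0.0deg q [-18, 49, -7, 75, -8, 86, -113]
off        n4 worst 0.0 end err 0.0mm 0.0deg q [-18, 51, -4, 58, -9, 101, -113]
-0.2 0.17
yaw        n6 worst 0.0 end err 0.0mm 0.0deg q [-4, 24, -11, 91, 12, 97, -77]
front      n9 worst 0.0 end err 0.0mm 0.0deg q [-17, 22, -15, 97, -11, 89, -121]
over       n7 worst 0.0 end err 0.0mm 0.0deg q [-18, 41, -7, 67, -9, 102, -115]
place      n6 worst 0.0 end err 0.0mm 0.0deg q [-18, 49, -7, 75, -8, 86, -113]
off        n4 worst 0.0 end err 0.0mm 0.0deg q [-18, 50, -4, 58, -9, 101, -113]
```

```bash
python3 - <<'E'
from d import *
p,T,q=now();L=load("place.json");pt,Tt=L["p"],L["T"]
s=rows(np.array([.5,.0,.31]),tool(210,32,1),n=4,grip=-1)
s=rows(pt+[-.15,0,.16],Tt,start=s,n=7,grip=-1)
E
```

```text
4 rows [[0.08, 0.17, -0.23, 0.56, 0.35, 0.01, -1], [0.1, 0.14, -0.24, 0.56, 0.35, 0.01, -1], [0.11, 0.12, -0.25, 0.56, 0.35, 0.01, -1], [0.13, 0.1, -0.25, 0.56, 0.35, 0.01, -1]]
7 rows [[0.02, 0.21, -0.55, 0.38, 0.24, 0.0, -1], [0.04, 0.18, -0.56, 0.38, 0.24, 0.0, -1], [0.07, 0.14, -0.57, 0.38, 0.24, 0.0, -1], [0.09, 0.1, -0.57, 0.38, 0.24, 0.0, -1], [0.11, 0.06, -0.57, 0.38, 0.24, 0.0, -1], [0.14, 0.03, -0.57, 0.38, 0.24, 0.0, -1], [0.16, -0.01, -0.57, 0.38, 0.24, 0.0, -1]]
```

Call:
arm_command:
  commands:
    - [0.08,0.17,-0.23,0.56,0.35,0.01,-1]
    - [0.1,0.14,-0.24,0.56,0.35,0.01,-1]
    - [0.11,0.12,-0.25,0.56,0.35,0.01,-1]
    - [0.13,0.1,-0.25,0.56,0.35,0.01,-1]
    - [0.02,0.21,-0.55,0.38,0.24,0,-1]
    - [0.04,0.18,-0.56,0.38,0.24,0,-1]
    - [0.07,0.14,-0.57,0.38,0.24,0,-1]
    - [0.09,0.1,-0.57,0.38,0.24,0,-1]
    - [0.11,0.06,-0.57,0.38,0.24,0,-1]
    - [0.14,0.03,-0.57,0.38,0.24,0,-1]
    - [0.16,-0.01,-0.57,0.38,0.24,0,-1]
    - [0,0,0,0,0,0,-1]

```text
time: 18.55
position: [0.4464, 0.2368, 0.2551]
tool_rot: [[-0.528, 0.849, -0.023], [0.019, -0.016, -1.0], [-0.849, -0.528, -0.008]]
force: [0.1, -0.6, -1.5]
grip_width: 0.0499
```

```bash
python3 - <<'E'
from d import *
state()
p,T,q=now();L=load("place.json");pt,Tt=L["p"],L["T"]
s=rows(pt+[0,0,.155],Tt,n=5,grip=-1)
run(q,[("over",pt+[0,0,.16],Tt),("place",pt,Tt),("off",pt-Tt[:,0]*.12,Tt)])
from h import *
p,_=robot.camera("top");q,_=robot.camera("side")
cv2.imwrite("pics/t7.png",np.hstack([cv2.resize(p[80:280,140:400],(390,300)),cv2.resize(q[80:280,180:420],(360,300))])[:,:,::-1])
E
```

```text
t 18.55 p [0.4464 0.2368 0.2551] q [ -15.8   29.1  -10.5   89.9   -9.4   89.9 -115.1] F [ 0.1 -0.6 -1.5] w 0.0499
[[-0.528, 0.849, -0.023], [0.019, -0.016, -1.0], [-0.849, -0.528, -0.008]]
5 rows [[-0.25, 0.44, -0.01, 0.01, -0.01, 0.0, -1], [-0.25, 0.44, -0.01, 0.01, -0.01, 0.0, -1], [-0.25, 0.44, -0.01, 0.01, -0.01, 0.0, -1], [-0.25, 0.44, -0.01, 0.01, -0.01, 0.0, -1], [-0.25, 0.44, -0.01, 0.01, -0.01, 0.0, -1]]
over       n5 worst 0.0 end err 0.0mm 0.0deg q [-19, 41, -6, 68, -9, 101, -115]
place      n6 worst 0.0 end err 0.0mm 0.0deg q [-19, 49, -6, 75, -9, 86, -112]
off        n4 worst 0.0 end err 0.0mm 0.0deg q [-19, 50, -3, 58, -9, 101, -112]
```

View pics/t7.png

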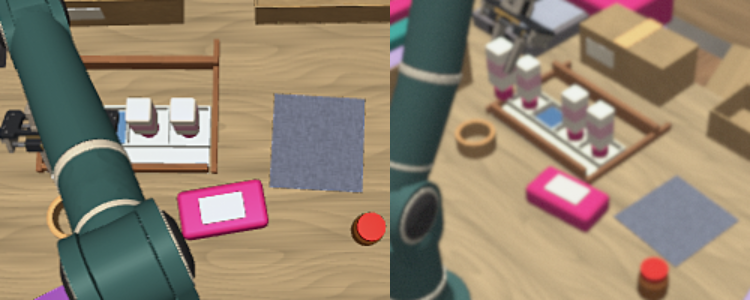

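Call:
arm_command:
  commands:
    - [-0.25,0.44,-0.01,0.01,-0.01,0,-1]
    - [-0.25,0.44,-0.01,0.01,-0.01,0,-1]
    - [-0.25,0.44,-0.01,0.01,-0.01,0,-1]
    - [-0.25,0.44,-0.01,0.01,-0.01,0,-1]
    - [-0.25,0.44,-0.01,0.01,-0.01,0,-1]
    - [0,0,0,0,0,0,-1]

```text
time: 19.4
position: [0.6015, 0.2316, 0.2487]
tool_rot: [[-0.526, 0.85, -0.033], [0.012, -0.032, -0.999], [-0.85, -0.526, 0.007]]
force: [0.2, 0.0, -2.0]
grip_width: 0.0499
```

```bash
python3 - <<'E'
from d import *
state()
p,T,q=now();L=load("place.json");pt,Tt=L["p"],L["T"]
s=rows(pt+[0,0,.05],Tt,n=4,grip=-1)
run(q,[("place",pt,Tt),("off",pt-Tt[:,0]*.12,Tt)])
from h import *
q,_=robot.camera("side")
cv2.imwrite("pics/t8.png",cv2.resize(q[80:230,200:400],(800,600))[:,:,::-1])
E
```

```text
t 19.4 p [0.6015 0.2316 0.2487] q [ -14.9   44.1   -7.3   64.7   -6.8  100.9 -113. ] F [ 0.2  0.  -2. ] w 0.0499
[[-0.526, 0.85, -0.033], [0.012, -0.032, -0.999], [-0.85, -0.526, 0.007]]
4 rows [[0.38, 0.21, -0.02, -0.01, 0.0, -0.01, -1], [0.38, 0.21, -0.02, -0.01, 0.0, -0.01, -1], [0.38, 0.21, -0.02, -0.01, 0.0, -0.01, -1], [0.38, 0.21, -0.02, -0.01, 0.0, -0.01, -1]]
place      n5 worst 0.0 end err 0.0mm 0.0deg q [-17, 49, -8, 75, -7, 86, -113]
off        n4 worst 0.0 end err 0.0mm 0.0deg q [-17, 51, -6, 58, -8, 101, -114]
```

View pics/t8.png

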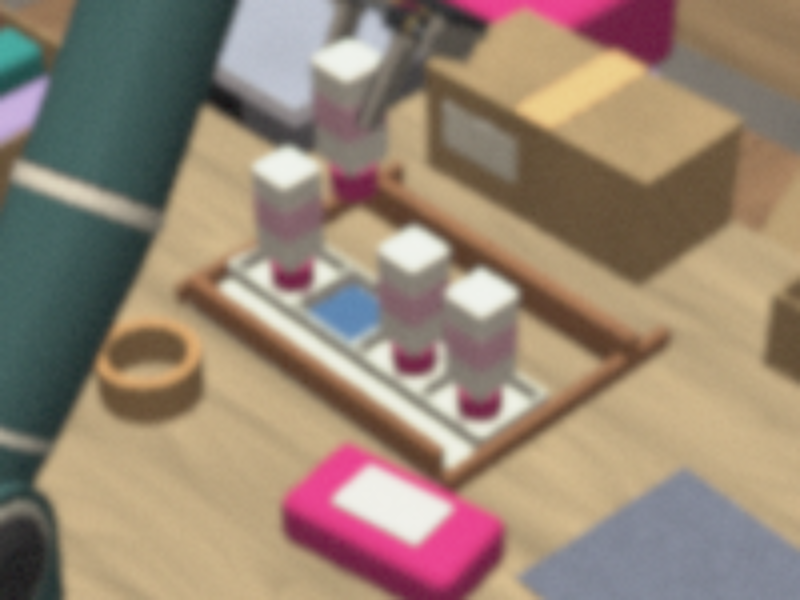

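Call:
arm_command:
  commands:
    - [0.38,0.21,-0.04,-0.02,0,-0.02,-1]
    - [0.38,0.21,-0.03,-0.02,0,-0.02,-1]
    - [0.2,0.11,-0.01,0,0,0,-1]
    - [0,0,0,0,0,0,-1]

```text
time: 19.95
position: [0.5956, 0.2382, 0.1841]
tool_rot: [[-0.534, 0.845, -0.024], [0.011, -0.021, -1.0], [-0.846, -0.534, 0.002]]
force: [-0.8, 0.2, -1.9]
grip_width: 0.05
```

```bash
cat > nx.py <<'E'
from d import *
import sys
state();L=load("place.json")
rows(L["p"]+[0,0,float(sys.argv[1])],L["T"],n=int(sys.argv[2]),grip=-1)
g=load("g2.json");p,T,q=now();print("bottle axis",(T@g["rR"])[:,2].round(3),"cap end",(p+T@(g["ro"]+g["rR"][:,2]*.14)).round(4))
E
python3 nx.py .05 2
```

```text
t 19.95 p [0.5956 0.2382 0.1841] q [ -15.1   47.    -7.6   68.1   -6.5   95.1 -112.1] F [-0.8  0.2 -1.9] w 0.05
[[-0.534, 0.845, -0.024], [0.011, -0.021, -1.0], [-0.846, -0.534, 0.002]]
2 rows [[0.27, 0.19, 0.02, 0.01, 0.0, 0.01, -1], [0.27, 0.19, 0.02, 0.01, 0.0, 0.01, -1]]
bottle axis [-0.004  0.002 -1.   ] cap end [0.6044 0.2383 0.0998]
```

Call:
arm_command:
  commands:
    - [0.27,0.19,0.02,0.01,0,0.01,-1]
    - [0.27,0.19,0.01,0,0,0.01,-1]
    - [0,0,0,0,0,0,-1]

```text
time: 20.32
position: [0.5972, 0.2358, 0.1425]
tool_rot: [[-0.533, 0.846, -0.026], [0.01, -0.024, -1.0], [-0.846, -0.533, 0.004]]
force: [-0.5, -0.1, -1.8]
grip_width: 0.0498
```

```bash
python3 nx.py .015 3
```

```text
t 20.32 p [0.5972 0.2358 0.1425] q [ -15.    49.2   -7.4   69.4   -6.2   91.6 -111.5] F [-0.5 -0.1 -1.8] w 0.0498
[[-0.533, 0.846, -0.026], [0.01, -0.024, -1.0], [-0.846, -0.533, 0.004]]
3 rows [[0.15, 0.1, 0.0, 0.0, 0.0, 0.01, -1], [0.15, 0.1, 0.0, 0.0, 0.0, 0.01, -1], [0.15, 0.1, 0.0, 0.0, 0.0, 0.01, -1]]
bottle axis [-0.003  0.    -1.   ] cap end [0.6061 0.2358 0.0582]
```

Call:
arm_command:
  commands:
    - [0.15,0.1,0,0,0,0.01,-1]
    - [0.15,0.1,0,0,0,0.01,-1]
    - [0.15,0.1,0,0,0,0,-1]
    - [0,0,0,0,0,0,-1]

```text
time: 20.82
position: [0.5988, 0.2363, 0.1112]
tool_rot: [[-0.528, 0.849, -0.026], [0.011, -0.023, -1.0], [-0.849, -0.528, 0.003]]
force: [0.4, 0.0, -2.5]
grip_width: 0.0497
```

```bash
python3 nx.py .0 2;  python3 - <<'E'
from h import *
q,_=robot.camera("side")
cv2.imwrite("pics/t9.png",cv2.resize(q[80:230,200:400],(800,600))[:,:,::-1])
E
```

```text
t 20.82 p [0.5988 0.2363 0.1112] q [ -15.1   51.    -7.4   70.2   -5.9   88.8 -111.1] F [ 0.4  0.  -2.5] w 0.0497
[[-0.528, 0.849, -0.026], [0.011, -0.023, -1.0], [-0.849, -0.528, 0.003]]
2 rows [[0.12, 0.06, 0.01, 0.0, 0.0, -0.01, -1], [0.12, 0.06, 0.01, 0.0, 0.0, -0.01, -1]]
bottle axis [ 0.002  0.001 -1.   ] cap end [0.6081 0.2363 0.027 ]
```

View pics/t9.png

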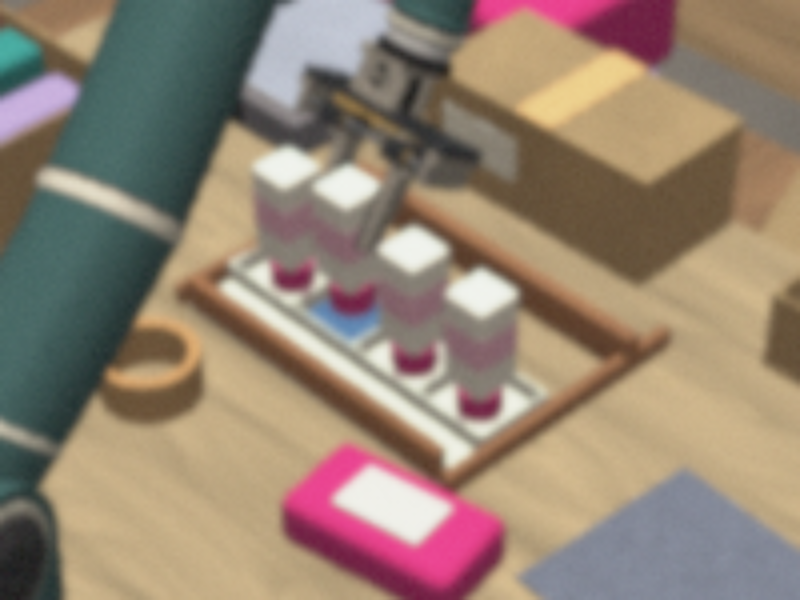

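Call:
arm_command:
  commands:
    - [0.11,0.06,0.01,0,0,0,-1]
    - [0.09,0.05,0.01,0,0,0,-1]
    - [0,0,0,0,0,0,-1]

```text
time: 21.25
position: [0.5983, 0.235, 0.0981]
tool_rot: [[-0.527, 0.849, -0.026], [0.011, -0.023, -1.0], [-0.85, -0.528, 0.003]]
force: [0.2, 0.4, -2.4]
grip_width: 0.0499
```

```bash
python3 nx.py .0 1
```

```text
t 21.25 p [0.5983 0.235  0.0981] q [ -15.    51.7   -7.3   70.6   -5.8   87.6 -110.8] F [ 0.2  0.4 -2.4] w 0.0499
[[-0.527, 0.849, -0.026], [0.011, -0.023, -1.0], [-0.85, -0.528, 0.003]]
1 rows [[0.05, 0.01, -0.01, 0.0, 0.0, -0.02, -1]]
bottle axis [ 0.003  0.001 -1.   ] cap end [0.6077 0.2351 0.0139]
```

Call:
arm_command:
  commands:
    - [0.03,0.015,0,0,0,-0.01,-1]
    - [0,0,0,0,0,0,-1]

```text
time: 21.5
position: [0.5985, 0.2353, 0.0968]
tool_rot: [[-0.528, 0.849, -0.026], [0.012, -0.023, -1.0], [-0.849, -0.528, 0.002]]
force: [-0.8, 0.2, -1.9]
grip_width: 0.0496
```

Call:
arm_command:
  commands:
    - [0.015,0.01,0,0,0,0,-1]
    - [0,0,0,0,0,0,-1]

```text
time: 21.75
position: [0.5987, 0.2353, 0.0958]
tool_rot: [[-0.528, 0.849, -0.026], [0.012, -0.023, -1.0], [-0.849, -0.528, 0.002]]
force: [0.1, 0.0, -2.1]
grip_width: 0.0498
```

Call:
arm_command:
  commands:
    - [0.015,0.01,0,0,0,0,-1]
    - [0,0,0,0,0,0,-1]

```text
time: 22.0
position: [0.5987, 0.2353, 0.0957]
tool_rot: [[-0.528, 0.849, -0.026], [0.012, -0.023, -1.0], [-0.849, -0.528, 0.002]]
force: [-0.0, -1.3, 4.9]
grip_width: 0.0497
```

Call:
arm_command:
  commands:
    - [0.015,0.01,0,0,0,0,-1]
    - [0,0,0,0,0,0,-1]

```text
time: 22.25
position: [0.5988, 0.2353, 0.0957]
tool_rot: [[-0.528, 0.849, -0.026], [0.012, -0.023, -1.0], [-0.849, -0.528, 0.002]]
force: [-0.8, -1.0, 9.2]
grip_width: 0.0498
```

Call:
arm_command:
  commands:
    - [-0.013,-0.008,0,0,0,0,-1]
    - [0,0,0,0,0,0,0.15]
    - [0,0,0,0,0,0,0.3]
    - [0,0,0,0,0,0,0.4]
    - [0,0,0,0,0,0,0.4]
    - [0,0,0,0,0,0,0.4]

```text
time: 23.0
position: [0.5986, 0.2353, 0.0943]
tool_rot: [[-0.528, 0.849, -0.026], [0.012, -0.023, -1.0], [-0.849, -0.528, 0.002]]
force: [0.3, -0.0, 0.1]
grip_width: 0.0646
```

```bash
python3 nx.py .0 1;  python3 - <<'E'
from h import *
q,_=robot.camera("side")
cv2.imwrite("pics/t10.png",cv2.resize(q[80:230,200:400],(800,600))[:,:,::-1])
E
```

```text
t 23.0 p [0.5986 0.2353 0.0943] q [ -15.    52.    -7.3   70.6   -5.8   87.4 -110.8] F [ 0.3 -0.   0.1] w 0.0646
[[-0.528, 0.849, -0.026], [0.012, -0.023, -1.0], [-0.849, -0.528, 0.002]]
1 rows [[0.0, -0.03, 0.0, 0.01, -0.01, -0.01, -1]]
bottle axis [ 0.003  0.002 -1.   ] cap end [0.608  0.2354 0.0101]
```

View pics/t10.png

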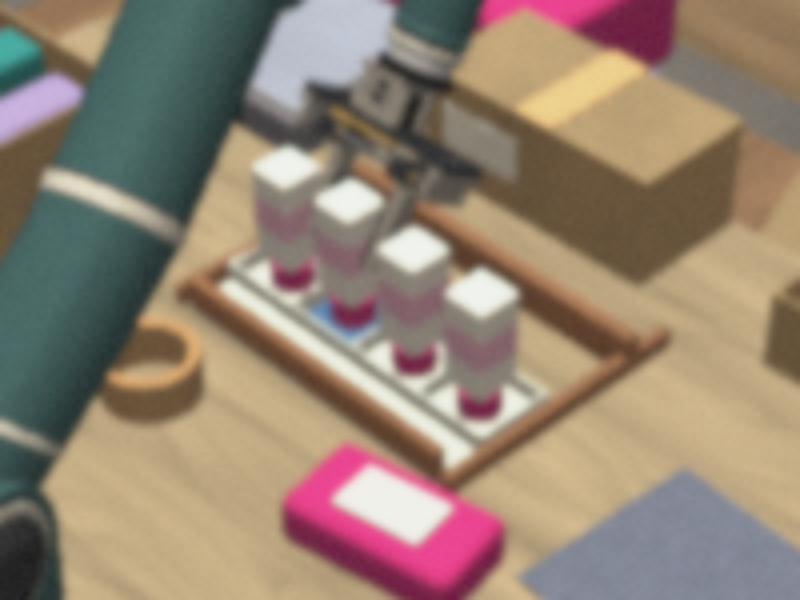

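Call:
arm_command:
  commands:
    - [-0.2,0,0,0,0,0,0.4]
    - [-0.4,0,0,0,0,0,0.4]
    - [-0.5,0,0,0,0,0,0.4]
    - [-0.6,0,0,0,0,0,0.4]
    - [0,0,0,0,0,0,0.4]

```text
time: 23.68
position: [0.655, 0.2341, 0.184]
tool_rot: [[-0.522, 0.852, -0.027], [0.014, -0.023, -1.0], [-0.853, -0.522, 0.0]]
force: [0.1, -0.3, -0.7]
grip_width: 0.0641
```

```bash
python3 - <<'E'
from d import *
state()
from h import *
q,_=robot.camera("side");p,_=robot.camera("top")
cv2.imwrite("pics/t11.png",np.hstack([cv2.resize(q[80:230,200:400],(400,300)),cv2.resize(p[80:280,140:400],(390,300))])[:,:,::-1])
E
```

```text
t 23.68 p [0.655  0.2341 0.184 ] q [ -14.7   52.7   -6.5   56.7   -6.   100.2 -111.1] F [ 0.1 -0.3 -0.7] w 0.0641
[[-0.522, 0.852, -0.027], [0.014, -0.023, -1.0], [-0.853, -0.522, 0.0]]
```

View pics/t11.png

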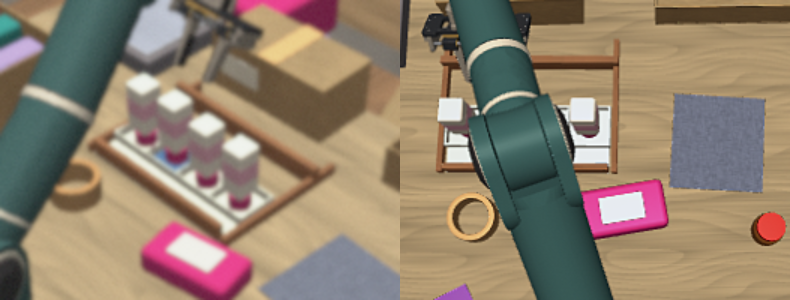

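```bash
python3 - <<'E'
from d import *
p,T,q=now()
T5=tool(178.5,0,1)
W1=np.array([.65,.225,.30]);W2=np.array([.44,.192,.30]);W3=np.array([.455,.192,.10]);W4=np.array([.475,.192,.022]);W5=np.array([.59,.189,.022])
s=rows(W1,T5,n=5,grip=-1);s=rows(W2,T5,start=s,grip=-1);s=rows(W3,T5,start=s,grip=-1);s=rows(W4,T5,start=s,grip=-1)
run(q,[("1",W1,T5),("2",W2,T5),("3",W3,T5),("4",W4,T5),("5",W5,T5)])
E
```

```text
5 rows [[-0.33, -0.22, 0.03, 0.0, 0.0, 0.64, -1], [-0.36, -0.18, 0.03, 0.0, 0.0, 0.64, -1], [-0.37, -0.14, 0.03, 0.0, 0.0, 0.64, -1], [-0.39, -0.09, 0.03, 0.0, 0.0, 0.64, -1], [-0.39, -0.05, 0.03, 0.0, 0.0, 0.64, -1]]
4 rows [[0.0, -0.87, 0.16, 0.0, 0.0, 0.0, -1], [0.0, -0.87, 0.16, 0.0, 0.0, 0.0, -1], [0.0, -0.87, 0.16, 0.0, 0.0, 0.0, -1], [0.0, -0.87, 0.16, 0.0, 0.0, 0.0, -1]]
4 rows [[0.83, 0.06, 0.0, 0.0, 0.0, 0.0, -1], [0.83, 0.06, 0.0, 0.0, 0.0, 0.0, -1], [0.83, 0.06, 0.0, 0.0, 0.0, 0.0, -1], [0.83, 0.06, 0.0, 0.0, 0.0, 0.0, -1]]
2 rows [[0.65, 0.17, 0.0, 0.0, 0.0, 0.0, -1], [0.65, 0.17, 0.0, 0.0, 0.0, 0.0, -1]]
1          n7 worst 0.0 end err 0.0mm 0.0deg q [-19, 26, -10, 82, 4, 72, -120]
2          n8 worst 0.0 end err 0.0mm 0.0deg q [-15, 5, -17, 110, 2, 66, -125]
3          n7 worst 0.0 end err 0.0mm 0.0deg q [-18, 20, -15, 122, 8, 40, -130]
4          n3 worst 0.0 end err 0.0mm 0.0deg q [-21, 29, -12, 122, 11, 30, -132]
5          n4 worst 0.0 end err 0.0mm 0.0deg q [-16, 37, -11, 107, 10, 37, -125]
```

Call:
arm_command:
  commands:
    - [-0.33,-0.22,0.03,0,0,0.64,0.4]
    - [-0.36,-0.18,0.03,0,0,0.64,-1]
    - [-0.37,-0.14,0.03,0,0,0.64,-1]
    - [-0.39,-0.09,0.03,0,0,0.64,-1]
    - [-0.39,-0.05,0.03,0,0,0.64,-1]
    - [0,-0.87,0.16,0,0,0,-1]
    - [0,-0.87,0.16,0,0,0,-1]
    - [0,-0.87,0.16,0,0,0,-1]
    - [0,-0.87,0.16,0,0,0,-1]
    - [0,0,0,0,0,0,-1]

```text
time: 25.02
position: [0.4359, 0.1917, 0.2992]
tool_rot: [[0.0, 1.0, -0.023], [-0.004, -0.023, -1.0], [-1.0, 0.0, 0.004]]
force: [0.3, -0.7, 0.4]
grip_width: 0.0007
```

```bash
python3 - <<'E'
from d import *
state()
W3=np.array([.455,.192,.10]);W4=np.array([.475,.192,.022]);T5=tool(178.5,0,1)
s=rows(W3,T5,grip=-1);s=rows(W4,T5,start=s,grip=-1)
from h import *
q,_=robot.camera("side");p,_=robot.camera("top")
cv2.imwrite("pics/t12.png",np.hstack([cv2.resize(q[80:230,200:400],(400,300)),cv2.resize(p[80:280,140:400],(390,300))])[:,:,::-1])
E
```

```text
t 25.02 p [0.4359 0.1917 0.2992] q [ -19.9    5.5   -8.6  109.     1.1   65.7 -120.2] F [ 0.3 -0.7  0.4] w 0.0007
[[0.0, 1.0, -0.023], [-0.004, -0.023, -1.0], [-1.0, 0.0, 0.004]]
4 rows [[0.83, 0.08, -0.01, 0.0, 0.01, 0.0, -1], [0.83, 0.08, -0.01, 0.0, 0.01, 0.0, -1], [0.83, 0.08, 0.0, 0.0, 0.01, 0.0, -1], [0.83, 0.08, 0.0, 0.0, 0.01, 0.0, -1]]
2 rows [[0.65, 0.17, 0.0, 0.0, 0.0, 0.0, -1], [0.65, 0.17, 0.0, 0.0, 0.0, 0.0, -1]]
```

View pics/t12.png

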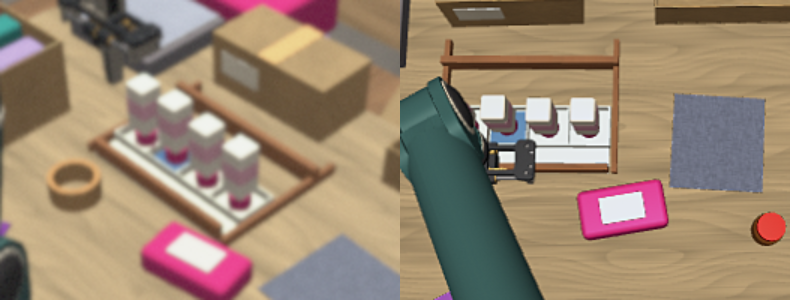

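Call:
arm_command:
  commands:
    - [0.83,0.08,-0.01,0,0,0,-1]
    - [0.83,0.08,-0.01,0,0,0,-1]
    - [0.83,0.08,0,0,0,0,-1]
    - [0.83,0.08,0,0,0,0,-1]
    - [0.65,0.1,0,0,0,0,-1]
    - [0.55,0.1,0,0,0,0,-1]
    - [0,0,0,0,0,0,-1]

```text
time: 26.0
position: [0.4708, 0.1911, 0.0257]
tool_rot: [[-0.003, 1.0, -0.027], [-0.005, -0.027, -1.0], [-1.0, -0.003, 0.005]]
force: [-0.1, -0.0, 1.2]
grip_width: 0.0001
```

```bash
python3 - <<'E'
from d import *
state()
p,T,q=now()
rows(np.array([.492,.192,.023]),tool(178.5,0,1),grip=-1,n=2)
E
```

```text
t 26.0 p [0.4708 0.1911 0.0257] q [ -20.9   30.2   -6.2  117.9    6.1   32.4 -123. ] F [-0.1 -0.   1.2] w 0.0001
[[-0.003, 1.0, -0.027], [-0.005, -0.027, -1.0], [-1.0, -0.003, 0.005]]
2 rows [[0.02, 0.18, -0.01, 0.0, 0.01, 0.01, -1], [0.02, 0.18, -0.01, 0.0, 0.01, 0.01, -1]]
```

Call:
arm_command:
  commands:
    - [0.02,0.15,0,0,0,0,-1]
    - [0.02,0.12,0,0,0,0,-1]
    - [0,0.06,0,0,0,0,-1]
    - [0,0.06,0,0,0,0,-1]
    - [0,0.06,0,0,0,0,-1]
    - [0,0.08,0,0,0,0,-1]
    - [0,0.08,0,0,0,0,-1]

```text
time: 26.88
position: [0.5084, 0.1913, 0.0265]
tool_rot: [[0.002, 1.0, -0.026], [-0.002, -0.026, -1.0], [-1.0, 0.002, 0.002]]
force: [-3.2, 0.9, 2.7]
grip_width: 0.0005
```

```bash
python3 - <<'E'
from d import *
state()
from h import *
q,_=robot.camera("side");p,_=robot.camera("top")
cv2.imwrite("pics/t13.png",np.hstack([cv2.resize(q[80:230,200:400],(400,300)),cv2.resize(p[80:280,140:400],(390,300))])[:,:,::-1])
E
```

```text
t 26.88 p [0.5084 0.1913 0.0265] q [ -19.4   32.3   -6.1  113.4    6.1   34.5 -121. ] F [-3.2  0.9  2.7] w 0.0005
[[0.002, 1.0, -0.026], [-0.002, -0.026, -1.0], [-1.0, 0.002, 0.002]]
```

View pics/t13.png

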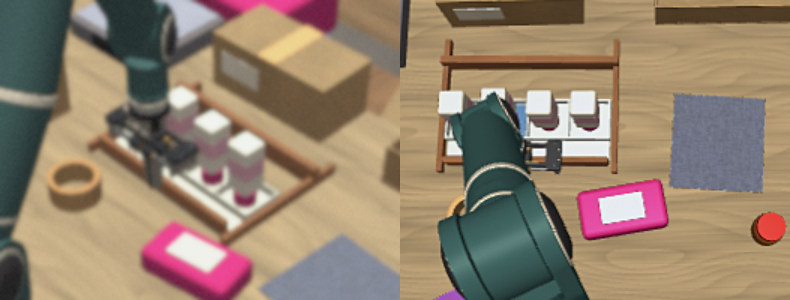

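Call:
arm_command:
  commands:
    - [0,0.1,0,0,0,0,-1]
    - [0,0.1,0,0,0,0,-1]
    - [0,0.1,0,0,0,0,-1]
    - [0,0.1,0,0,0,0,-1]
    - [0,0.1,0,0,0,0,-1]
    - [0,0.1,0,0,0,0,-1]
    - [0,0.1,0,0,0,0,-1]
    - [0,0.1,0,0,0,0,-1]
    - [0,0.1,0,0,0,0,-1]

```text
time: 28.1
position: [0.5626, 0.1897, 0.0264]
tool_rot: [[0.002, 1.0, -0.026], [-0.002, -0.026, -1.0], [-1.0, 0.002, 0.002]]
force: [-4.1, 0.7, -2.0]
grip_width: 0.0007
```

```bash
python3 lg.py
```

```text
t 28.1 p [0.5626 0.1897 0.0264] q [ -17.4   35.8   -6.   106.3    5.9   38.1 -118.4] F [-4.1  0.7 -2. ] w 0.0007
[[0.002, 1.0, -0.026], [-0.002, -0.026, -1.0], [-1.0, 0.002, 0.002]]
```

Call:
arm_command:
  commands:
    - [0,0.1,0,0,0,0,-1]
    - [0,0.1,0,0,0,0,-1]
    - [0,0.05,0,0,0,0,-1]
    - [0,0.05,0,0,0,0,-1]

```text
time: 28.6
position: [0.5806, 0.1893, 0.0267]
tool_rot: [[0.002, 1.0, -0.026], [-0.002, -0.026, -1.0], [-1.0, 0.002, 0.002]]
force: [-3.5, -0.1, -1.9]
grip_width: 0.0006
```

Call:
arm_command:
  commands:
    - [0,0.04,0,0,0,0,-1]
    - [0,0.03,0,0,0,0,-1]

```text
time: 28.85
position: [0.5847, 0.1891, 0.0267]
tool_rot: [[0.002, 1.0, -0.026], [-0.002, -0.026, -1.0], [-1.0, 0.002, 0.002]]
force: [-6.5, 0.5, -0.8]
grip_width: 0.0003
```

```bash
python3 lg.py
```

```text
t 28.85 p [0.5847 0.1891 0.0267] q [ -16.7   37.3   -5.9  103.3    5.9   39.7 -117.4] F [-6.5  0.5 -0.8] w 0.0003
[[0.002, 1.0, -0.026], [-0.002, -0.026, -1.0], [-1.0, 0.002, 0.002]]
```

Force starts rising; small increments until it clearly stops.

Call:
arm_command:
  commands:
    - [0,0.02,0,0,0,0,-1]
    - [0,0,0,0,0,0,-1]

```text
time: 29.1
position: [0.5847, 0.1891, 0.0267]
tool_rot: [[-0.0, 1.0, -0.026], [-0.003, -0.026, -1.0], [-1.0, -0.0, 0.003]]
force: [-6.6, -0.1, 0.5]
grip_width: 0.0001
```

Call:
arm_command:
  commands:
    - [0,0.02,0,0,0,0,-1]
    - [0,0,0,0,0,0,-1]

```text
time: 29.35
position: [0.5847, 0.1891, 0.0267]
tool_rot: [[-0.002, 1.0, -0.025], [-0.003, -0.025, -1.0], [-1.0, -0.002, 0.003]]
force: [-9.6, -0.6, 4.4]
grip_width: 0.0003
```

```bash
python3 lg.py
```

```text
t 29.35 p [0.5847 0.1891 0.0267] q [ -16.7   37.4   -5.9  103.1    5.8   40.  -117.3] F [-9.6 -0.6  4.4] w 0.0003
[[-0.002, 1.0, -0.025], [-0.003, -0.025, -1.0], [-1.0, -0.002, 0.003]]
```

Call:
arm_command:
  commands:
    - [0,0.03,0,0,0,0,-1]
    - [0,0,0,0,0,0,-1]

```text
time: 29.6
position: [0.5848, 0.1891, 0.0266]
tool_rot: [[-0.006, 1.0, -0.025], [-0.004, -0.025, -1.0], [-1.0, -0.006, 0.004]]
force: [-13.7, -1.4, 7.2]
grip_width: 0.0005
```

Call:
arm_command:
  commands:
    - [0,-0.15,0,0,0,0,-1]
    - [0,-0.4,0,0,0,0,-1]
    - [0,-0.6,0,0,0,0,-1]
    - [-0.6,-0.5,0,0,0,0,-1]
    - [-0.9,0,0,0,0,0,-1]
    - [-0.9,0,0,0,0,0,-1]
    - [-0.9,0,0,0,0,0,-1]
    - [-0.6,-0.5,0.6,0,0,0,-1]
    - [0,-0.5,0.8,0,0,0,-1]
    - [0,0,0.9,0,0,0,-1]
    - [0,0,0.9,0,0,0,-1]
    - [0,0,0.9,0,0,0,-1]

```text
time: 31.1
position: [0.4244, -0.0543, 0.2624]
tool_rot: [[0.008, 1.0, -0.026], [-0.003, -0.026, -1.0], [-1.0, 0.009, 0.003]]
force: [0.9, -0.1, 0.5]
grip_width: -0.0001
```

Call:
arm_command:
  commands:
    - [0,0,0.9,0,0,0,-1]
    - [0,0,0.9,0,0,0,-1]
    - [0,0,0.9,0,0,0,-1]
    - [0,0,0.5,0,0,0,-1]
    - [0,0,0,0,0,0,-1]

```text
time: 31.72
position: [0.4185, -0.2471, 0.2622]
tool_rot: [[0.006, 1.0, -0.031], [-0.005, -0.031, -1.0], [-1.0, 0.006, 0.005]]
force: [0.1, 0.1, -0.2]
grip_width: 0.0004
```

```bash
python3 lg.py; python3 - <<'E'
from h import *
p,d=robot.camera("top");cv2.imwrite("pics/top9.png",p[:,:,::-1]);np.save("pics/top9d.npy",d)
q,_=robot.camera("side");cv2.imwrite("pics/side9.png",q[:,:,::-1])
E
```

```text
t 31.73 p [ 0.4185 -0.2471  0.2622] q [ 12.6   7.2  15.3 112.3  -2.1  60.4 -63. ] F [ 0.1  0.1 -0.2] w 0.0004
[[0.006, 1.0, -0.031], [-0.005, -0.031, -1.0], [-1.0, 0.006, 0.005]]
```

View pics/top9.png

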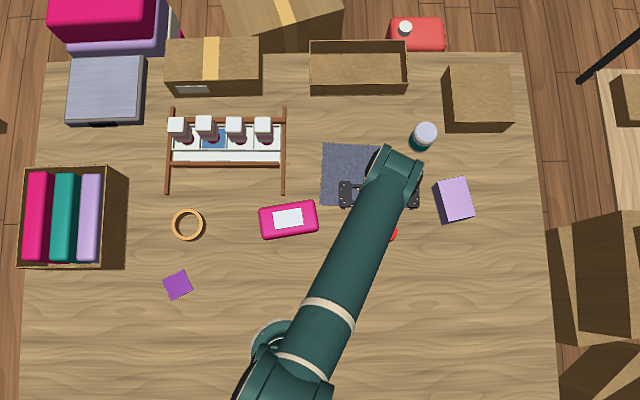

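View pics/side9.png

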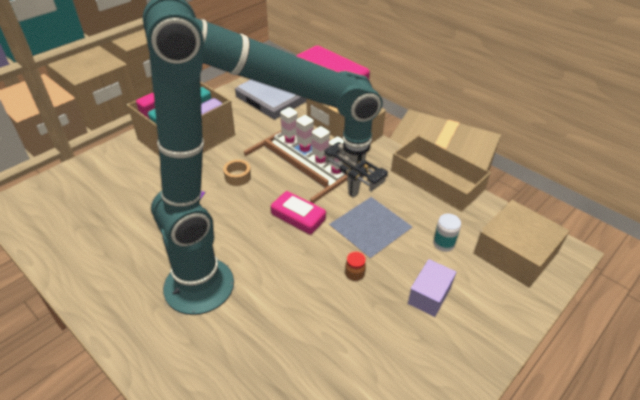

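```bash
python3 - <<'E'
from h import *
def strip(f):
    d=np.load(f);P,_=cloud("top",d);out=[]
    return P
A=strip("pics/top1d.npy");B=strip("pics/top9d.npy")
def sel(P,x0,x1):
    S=P[(P[:,2]>.036)&(P[:,2]<.05)&(P[:,0]>x0)&(P[:,0]<x1)&(P[:,1]>.05)&(P[:,1]<.33)];S=S.copy();r=S[:,0]-.0262*S[:,1];return len(S),np.percentile(r,[2,50,98]).round(4)
print("strip before",sel(A,.48,.54),"after",sel(B,.565,.635))
for y in(.324,.236,.148,.06):
    S=B[(abs(B[:,1]-y-.0)<.036)&(B[:,2]>.13)&(B[:,2]<.17)&(B[:,0]>.6)]
    print(y,len(S),"top z",np.median(S[:,2]).round(4),"ctr",((S.min(0)+S.max(0))/2)[:2].round(4),np.ptp(S,0).round(3))
a=cv2.imread("pics/top1.png").astype(int);b=cv2.imread("pics/top9.png").astype(int)
for n,(x,y,w,h) in dict(tape=(165,202,45,45),wipes=(252,195,72,50),can=(405,118,38,40),carton=(430,172,48,55)).items():
    print(n,np.abs(a-b)[y:y+h,x:x+w].mean().round(2))
cv2.imwrite("pics/c9.png",cv2.resize(cv2.imread("pics/top9.png")[95:205,155:295],None,fx=5,fy=5,interpolation=2))
E
```

```text
strip before (386, array([0.5006, 0.5072, 0.5147])) after (362, array([0.5901, 0.5966, 0.6036]))
0.324 885 top z 0.1334 ctr [0.8326 0.324 ] [0.324 0.072 0.023]
0.236 1043 top z 0.134 ctr [0.8331 0.236 ] [0.325 0.072 0.029]
0.148 843 top z 0.1333 ctr [0.8299 0.148 ] [0.326 0.072 0.022]
0.06 491 top z 0.1405 ctr [0.8292 0.0639] [0.329 0.064 0.024]
tape 5.43
wipes 5.47
can 6.16
carton 6.07
```

View pics/c9.png

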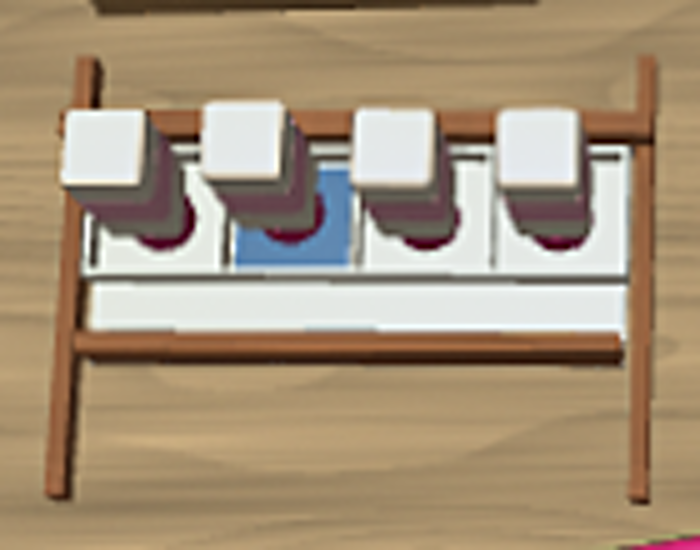

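```bash
python3 - <<'E'
from rig import robot
print(robot.sign_off())
E
```

```text
the job is handed in; nothing more can be done
None
```

I laid the bottle on its side on the middle of the mat and let go, then gripped it again. I stood it on its cap on the blue pad, pushed the tray home by its front strip, and handed the job in at about 32 s.

- **On the mat:** the fit put the bottle's middle at (0.5675, −0.219), within about 2 mm of the mat centre.
- **In the tray:** in the last pictures it stands cap down on the blue pad, and the three other bottles are still standing. I opened the fingers only to 65 mm, because fully open they would have touched the neighbours.
- **Tray travel:** the depth picture shows the strip moved 89.4 mm of the nominal 90 mm, which is within measuring error. It then held still against a push of 13.7 N, far above its 3 N, so I take it as fully home.
- **Other things:** in the last top picture, the tape roll, wipes pack, tin and carton look the same as at the start. The jar is mostly hidden by the arm there, but the last side picture shows it standing.
- **Failed check:** my numeric check of the bottle tops also caught boxes behind the tray, so its numbers are no use. That the bottles are upright rests on the pictures.

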